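Fit out the dry-block heater

TASK

Flip the yellow isolator off, and only then set every dark tube block that stands on the bench into a bay of its own in the heater. In each of those bays close up the rest of the space with the one bright filler bar that just fills it (the bars are not marked, so try them), everything upright and seated fully home on the bay floor; leave the bars you do not need standing upright on the bench, well clear of the heater. Finally flip the isolator back on, and leave the cup and the small bottle where they are.

Things in the scene. Friction and masses are not known exactly. Their poses are not given: they have to be found in the camera images.
- heater: white dry-block heater, fixed, 80 mm in x, 224 in y, 38 high, with three open bays in a row along y, centres 72 mm apart, walls 8 mm. Origin: centre of the underside; x away from the robot, y to the left. For each block exactly one filler fills the rest of its bay, with 2 mm of play in all; the next thicker one is 2 mm too thick, the next thinner leaves 6 mm of play.
- bay_left (a point): centre of the floor of the left (+y) bay of the heater, 12 mm above the bench. Bay inside: 60 mm in heater x, 64 mm in heater y, 26 mm deep, so a seated piece stands 4 mm above the rim. Axes as the heater's.
- bay_mid (a point): centre of the floor of the middle bay of the heater, 12 mm above the bench. Bay inside: 60 mm in heater x, 64 mm in heater y, 26 mm deep, so a seated piece stands 4 mm above the rim. Axes as the heater's.
- bay_right (a point): centre of the floor of the right (-y) bay of the heater, 12 mm above the bench. Bay inside: 60 mm in heater x, 64 mm in heater y, 26 mm deep, so a seated piece stands 4 mm above the rim. Axes as the heater's.
- block_a: dark steel tube block, four small wells on top, black grip rib; 54 mm in x, 30 mm high; width in y unmarked and not told: 30, 38 or 42 mm (each block different). Rib on the centre of the top: 12 mm in x, 16 in y, 24 high (its top is 54 mm above the underside). Foot tapers 2.5 mm a side in y over the lowest 7 mm. Origin: centre of the underside, z up. May be absent.
- block_b: dark steel tube block, four small wells on top, black grip rib; 54 mm in x, 30 mm high; width in y unmarked and not told: 30, 38 or 42 mm (each block different). Rib on the centre of the top: 12 mm in x, 16 in y, 24 high (its top is 54 mm above the underside). Foot tapers 2.5 mm a side in y over the lowest 7 mm. Origin: centre of the underside, z up. May be absent.
- block_c: dark steel tube block, four small wells on top, black grip rib; 54 mm in x, 30 mm high; width in y unmarked and not told: 30, 38 or 42 mm (each block different). Rib on the centre of the top: 12 mm in x, 16 in y, 24 high (its top is 54 mm above the underside). Foot tapers 2.5 mm a side in y over the lowest 7 mm. Origin: centre of the underside, z up. May be absent.
- filler_1: bright aluminium filler bar, blue grip rib; 54 mm in x, 30 mm high; thickness in y unmarked and not told: 20, 24, 28 or 32 mm (each bar different). Same rib and tapered foot as the tube blocks. Origin: centre of the underside, z up; stands upright on the bench.
- filler_2: bright aluminium filler bar, blue grip rib; 54 mm in x, 30 mm high; thickness in y unmarked and not told: 20, 24, 28 or 32 mm (each bar different). Same rib and tapered foot as the tube blocks. Origin: centre of the underside, z up; stands upright on the bench.
- filler_3: bright aluminium filler bar, blue grip rib; 54 mm in x, 30 mm high; thickness in y unmarked and not told: 20, 24, 28 or 32 mm (each bar different). Same rib and tapered foot as the tube blocks. Origin: centre of the underside, z up; stands upright on the bench.
- filler_4: bright aluminium filler bar, blue grip rib; 54 mm in x, 30 mm high; thickness in y unmarked and not told: 20, 24, 28 or 32 mm (each bar different). Same rib and tapered foot as the tube blocks. Origin: centre of the underside, z up; stands upright on the bench.
- isolator_base: yellow isolator switch box, fixed, 90 x 60 x 30 mm, origin at the centre of the underside, x away from the robot; white dot at the off end (-x), green dot at the on end (+x). The lever turns on an axle along y, 30 mm above the origin.
- isolator (a joint): angle of the isolator lever: 0 = off (leans 0.5 rad to the box's -x, towards the robot), 1.0 rad = on (leans 0.5 rad to +x). Over-centre: the weighted lever stays at either stop, and once pushed past the middle falls to the other; about 1 N at the ball moves it.
- isolator_tip (a point): centre of the red ball (26 mm across) at the end of the lever, 80 mm from the axle; the stem is 10 mm thick.
- cup_1: white sample cup with lid, 72 mm wide, 70 mm high, a bystander; origin at the centre of the underside
- bottle_loading: small bottle with a red cap, 44 mm wide, 85 mm high, a bystander; origin at the centre of the underside
Mind the look-alikes: they are no part of the job. What is shaped like the filler_2 but orange is not meant.

How it is judged:
By the outcome, as a careful person would: the job done as asked, in the order asked, and still so for the second after the job is handed in, with the robot touching nothing.
Of block_a, block_b, block_c only 2 to 3 are there at a start; the rules pass over those that are not, and their reading is None.
At some moment in a run one of block_a, block_b, block_c may be knocked a few centimetres aside while the robot is not near it.
It also fails if it takes over 210 s, if anything falls off the work surface, if the arm or the gripper's body presses on something with over 40 N, if the wrist force passes 120 N, or if a joint passes its speed limit or range.

ROBOT

A 6-joint arm with a two-finger parallel gripper is mounted at the origin on a cart in front of the work surface, level with it; the furniture and walls round the work are solid. World frame = base frame: x ahead of the robot, y to its left, z up, the work surface at z = 0. Lengths are in m, angles in rad, forces in N, time in s.
With the tool pointing down it reaches from about 0.275 to 0.825 m from the base axis. Payload 4.9 kg.
Tool frame: the origin (TCP) lies on the centre line of the jaws, within the pads' length; the fingertips stand 14 mm ahead of it and the grasp point (between the pads) lies 5 mm behind it (robot.tcp_to_tips is the distance from the TCP to the fingertips, in m); z points along the fingers, y is the line along which they close (so a half turn about z gives the same grasp; the last joint's range is limited). The gripper opens to 85 mm and grips with 20 to 120 N. Pads are 22 mm wide; open, the fingers measure 114 mm over their backs; the gripper's body (76 mm by 85 mm) begins 54 mm behind the grasp point. The pads swing forward as they close: fully open they stand 13 mm farther back than shut.
Start: joints at [-1.428, 0.326, -0.193, 1.052, 0, 1.437], TCP at [0.15, -0.529, 0.215] pointing down, gripper open.
Joint ranges: [-2.65, 2.65], [-0.97, 1.79], [-1.3, 1.35], [-1.93, 2.1], [-1.47, 1.37], [-3.14, 3.14]. Speed limits (rad/s): [2.57, 2.57, 3.14, 3.14, 3.14, 3.14].

INTERFACE

Orientations are given as [roll, pitch, yaw] about the fixed x, y, z axes, in that order (R = Rz(yaw) Ry(pitch) Rx(roll)).
In Python, from plant import status, cams, order, robot gives the robot as it stands. The module is installed in compiled form; this text tells all that it offers.
- The arm moves only by the tool jog_arm, never from a script. Its argument "plan" is a list of rows, each a list of 3 entries, a list of its own where there are three numbers: the opening, from 0 (shut) to 1 (fully open), then the shift along the tool's x, y, z in units of 30 cm (1.0 is 30 cm), then the turn, a rotation vector about the tool's x, y, z in units of 0.5 rad (1.0 is 0.5 rad). A call has 1 to 8 rows; each row is the pose to reach, as a shift and turn from the pose commanded when the call began, along the tool's axes at that moment; what a row does not reach only later rows make up. A row lasts 1/8 s, in which the tool goes at most 62.5 mm and 10.7 degrees, less where a joint would pass 70% of its speed; a pose out of reach is approached as far as the arm can. A call with a number of a shift or a turn outside -1 to 1 is refused whole. A call with a gripper value outside its range is refused whole. The fingers move at their own pace and stop on an object; "grip_force" is the grip in N (left out, the last holds). Time passes only in rows, so rows that repeat a pose let the fingers close. It gives the time, the measured TCP pose, the force, the opening and the grip force at its end, in the units of the state.
- status.read_state(): the state, without advancing time (a new reading comes with each control period).
- cams.read_camera(name): name is "scene" or "side" or "wrist"; returns a dict with "image" (420x560x3 uint8, red, green, blue), "range_z" (420x560 float32, m along the optical axis (not along the pixel's ray), 0 where there is no reading), "fovy" (degrees; the focal length in pixels is half the picture's height over the tangent of half this angle, whatever the lens; pixels are square), "cx", "cy" (the principal point, pixels), "view" (4x4, takes a point from world to camera coordinates). Camera axes: x right, y up, looking along -z (the intrinsics and any distortion apply to the point x, -y, -z); pixel columns grow to the right and rows downward; lengths in m; the calibration is good to about 2 mm. A picture is of the moment at which its call begins.
- order.sign_off(): hands the job in; it is judged then, once.
The state is a dict: "clock": time; "joint_pos": joint angles; "qvel": joint speeds; "effort": joint torques, N m; "ee_pos": TCP position; "eef_rot": TCP orientation; "wrist_force": force on the tool from outside, world axes, zero at the start; "wrist_torque": the same for the moment, N m; "width": opening from 0.0 (shut) to 1.0 (fully open); "gripper_force": force on a finger pad.
Only numpy, scipy, OpenCV 4.12 (cv2) and the standard library are available. Lean on these libraries where they do the work, as an engineer would, in place of code of your own. Each camera call takes 0.05 s, during which the arm holds its last target. There are 200 camera calls.

## Working session

There is one attempt and no reset: what is moved stays moved. The work goes in short steps, Python scripts to look and compute and a tool call to move; the robot and the scene stay as the last step left them, time stands still between calls to the robot, and variables do not carry over. Pictures are saved under pics/ and viewed, at most 14 in all, crops included, and the job is handed in when it is done.

Besides the shell and the picture viewer there is one more tool, called after "Emit:" by a JSON object that holds its "method" and its "body". jog_arm: Moves the arm, as the interface text tells. Its arguments: {"type":"object","properties":{"plan":{"type":"array"},"grip_force":{"type":"number"}},"required":["plan"]}

```bash
mkdir -p pics; cat > h.py <<'E'
import numpy as np, cv2
from plant import status, cams, order, robot
def cam(n):
    d=cams.read_camera(n); return d
def save(d,fn,crop=None,s=1):
    im=d['image'][:,:,::-1]
    if crop: r0,r1,c0,c1=crop; im=im[r0:r1,c0:c1]
    if s!=1: im=cv2.resize(im,None,fx=s,fy=s,interpolation=cv2.INTER_CUBIC)
    cv2.imwrite('pics/'+fn,im)
def pts(d):
    z=d['range_z'].astype(float); H,W=z.shape; f=H/2/np.tan(np.radians(d['fovy'])/2)
    v,u=np.mgrid[:H,:W]
    P=np.stack([(u-d['cx'])/f*z,-(v-d['cy'])/f*z,-z,np.ones_like(z)],-1)
    Q=P@np.linalg.inv(d['view']).T
    Q=Q[...,:3].copy(); Q[z<=0]=np.nan
    return Q
def st():
    s=status.read_state(); print({k:np.round(s[k],4).tolist() for k in ('clock','joint_pos','ee_pos','eef_rot','wrist_force','width','gripper_force')})
    return s
E
python3 - <<'E'
from h import *
s=st()
import pickle
D={n:cam(n) for n in('scene','side','wrist')}
pickle.dump(D,open('d0.pkl','wb'))
for n in D:
    d=D[n]; print(n,d['fovy'],d['cx'],d['cy'],[k for k in d], np.round(np.linalg.inv(d['view']),3).tolist())
save(D['scene'],'scene0.png',s=1.4); save(D['side'],'side0.png',s=1.4)
E
```

```text
{'clock': 0.0, 'joint_pos': [-1.4282, 0.3269, -0.1936, 1.052, 0.0, 1.4366], 'ee_pos': [0.1502, -0.5285, 0.2146], 'eef_rot': [-3.1399, -0.0002, 0.2768], 'wrist_force': [-0.552, 0.2415, 0.6538], 'width': 0.9964, 'gripper_force': 0.0}
scene 49.75132577516639 281.62310154560583 215.15166720941838 ['image', 'range_z', 'fovy', 'cx', 'cy', 'view'] [[-0.617, 0.551, -0.562, -0.167], [-0.787, -0.424, 0.448, 0.677], [0.009, 0.719, 0.695, 0.951], [0.0, 0.0, 0.0, 1.0]]
side 48.24074989814277 287.13167017414804 213.82349247339232 ['image', 'range_z', 'fovy', 'cx', 'cy', 'view'] [[-0.885, 0.18, -0.43, 0.073], [-0.465, -0.295, 0.835, 1.013], [0.023, 0.939, 0.344, 0.466], [0.0, 0.0, 0.0, 1.0]]
wrist 60.2605705266634 283.7830350901418 209.97454575144684 ['image', 'range_z', 'fovy', 'cx', 'cy', 'view'] [[0.274, 0.91, 0.313, 0.232], [-0.962, 0.259, 0.088, -0.506], [-0.0, -0.325, 0.946, 0.375], [0.0, 0.0, 0.0, 1.0]]
```

View pics/scene0.png

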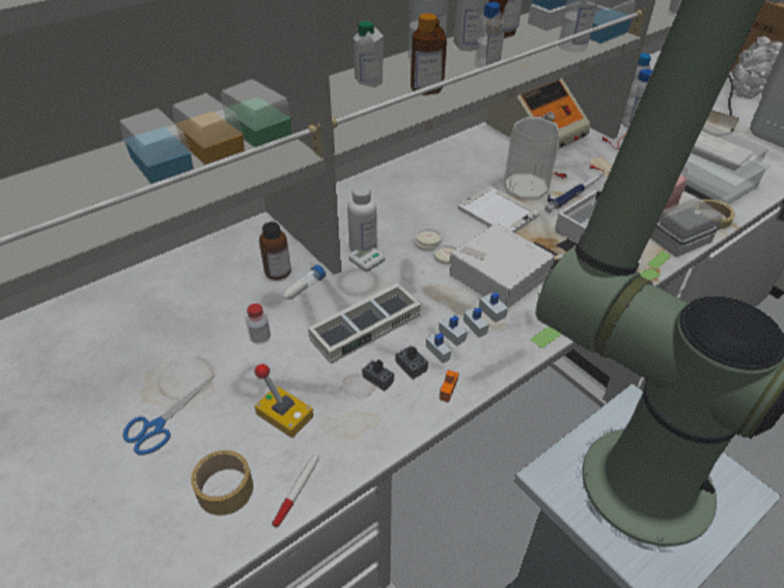

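View pics/side0.png

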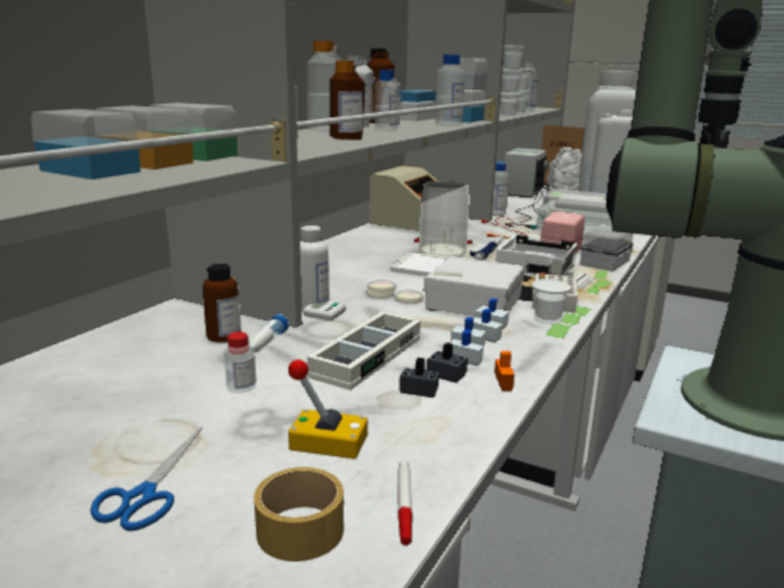

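Scene view (1.4x) shows these candidates:
- **Dark blocks:** (378,374) and (412,361).
- **Bright/blue fillers:** (438,346), (454,329), (476,319) and (493,306).
- **Orange look-alike, not wanted:** (449,385).
- **Heater:** (365,322).
- **Isolator:** box (284,405), ball (263,372), leaning to green, so it is on.
- **Bottle:** red cap at (257,322).
- **Cup:** only in the side view, at (552,297).

The arm hides part of the bench, so I'll check there for a third block later.

```bash
cat > loc.py <<'E'
from h import *
import pickle,sys
def analyse(D,n):
    d=D[n]; Q=pts(d); im=d['image']; hsv=cv2.cvtColor(im,cv2.COLOR_RGB2HSV); h,s,v=[hsv[...,i].astype(int) for i in range(3)]
    x,y,z=Q[...,0],Q[...,1],Q[...,2]
    roi=(x>0.2)&(x<0.85)&(abs(y)<0.65)&(z>0.005)&(z<0.14)
    col={'dark':(v<85)&(s<90),'blue':(h>105)&(h<130)&(s>130),'orange':(h>5)&(h<16)&(s>170),'red':((h<5)|(h>174))&(s>150),'yellow':(h>19)&(h<32)&(s>150)}
    for k,m in col.items():
        m=(m&roi).astype(np.uint8); nn,L,S,C=cv2.connectedComponentsWithStats(m)
        for i in range(1,nn):
            if S[i,4]<12: continue
            q=Q[L==i]; top=q[q[:,2]>np.percentile(q[:,2],95)-0.006]
            print(n,k,S[i,4],'px',C[i].round(),'med',np.median(q,0).round(3),'lo',np.percentile(q,3,0).round(3),'hi',np.percentile(q,97,0).round(3),'top',np.median(top,0).round(4))
if __name__=='__main__':
    D=pickle.load(open('d0.pkl','rb'))
    analyse(D,'scene'); analyse(D,'side')
    d=D['scene'];Q=pts(d)
    m=(abs(Q[...,0]-.55)<.35)&(abs(Q[...,1])<.65); q=Q[m]; zz=q[abs(q[:,2])<.02][:,2]; print('bench z',np.median(zz),zz.std())
E
python3 loc.py
python3 - <<'E'
from h import *
import pickle
D=pickle.load(open('d0.pkl','rb'))
# top-down orthomap from both cameras
for n in('scene','side'):
    d=D[n];Q=pts(d);im=d['image']
    m=np.isfinite(Q[...,0])&(Q[...,2]<.15)&(Q[...,2]>-.02)
    x,y=Q[...,0][m],Q[...,1][m]; o=np.argsort(Q[...,2][m])
    r=((0.75-x)/0.5*600).astype(int);c=((0.35-y)/0.66*790).astype(int)
    k=(r>=0)&(r<600)&(c>=0)&(c<790)
    M=np.zeros((600,790,3),np.uint8); 
    oo=[i for i in o if k[i]]
    cl=im[m][:,::-1]
    for i in oo: M[r[i]:r[i]+3,c[i]:c[i]+3]=cl[i]
    cv2.imwrite(f'pics/ortho_{n}.png',M)
E
```

```text
scene dark 48 px [405. 142.] med [ 0.615 -0.5    0.015] lo [ 0.609 -0.574  0.009] hi [ 0.623 -0.465  0.022] top [ 0.6152 -0.5004  0.0192]
scene dark 16 px [426. 139.] med [ 0.553 -0.538  0.051] lo [ 0.546 -0.543  0.039] hi [ 0.558 -0.532  0.061] top [ 0.5523 -0.5376  0.0567]
scene dark 13 px [393. 143.] med [ 0.643 -0.47   0.017] lo [ 0.629 -0.476  0.008] hi [ 0.648 -0.466  0.022] top [ 0.6393 -0.4692  0.0182]
scene dark 744 px [231. 172.] med [0.78  0.121 0.076] lo [0.749 0.103 0.011] hi [0.846 0.123 0.136] top [0.7794 0.1204 0.1337]
scene dark 220 px [488. 163.] med [ 0.327 -0.557  0.065] lo [ 0.303 -0.636  0.053] hi [ 0.381 -0.547  0.076] top [ 0.325  -0.5568  0.0731]
scene dark 128 px [194. 165.] med [0.826 0.218 0.127] lo [0.818 0.2   0.111] hi [0.847 0.233 0.132] top [0.8323 0.217  0.1293]
scene dark 330 px [483. 172.] med [ 0.335 -0.557  0.024] lo [ 0.302 -0.642  0.007] hi [ 0.393 -0.546  0.047] top [ 0.323  -0.5539  0.0433]
scene dark 170 px [195. 187.] med [0.816 0.234 0.051] lo [0.805 0.194 0.007] hi [0.837 0.246 0.095] top [0.8138 0.2287 0.0919]
scene dark 138 px [281. 217
[... 6388 characters left out ...]
4226 0.11  ]
side red 206 px [289. 375.] med [0.32  0.514 0.015] lo [0.309 0.493 0.008] hi [0.334 0.531 0.017] top [0.3213 0.5114 0.0148]
side yellow 1235 px [234. 311.] med [0.473 0.427 0.028] lo [0.438 0.382 0.006] hi [0.52  0.445 0.032] top [0.4743 0.4199 0.0306]
side yellow 13 px [187. 371.] med [0.433 0.603 0.04 ] lo [0.427 0.601 0.034] hi [0.44  0.605 0.044] top [0.4298 0.6043 0.0409]
side yellow 290 px [203. 386.] med [0.406 0.603 0.023] lo [0.39  0.595 0.006] hi [0.431 0.606 0.044] top [0.4005 0.6019 0.0411]
side yellow 15 px [196. 373.] med [0.416 0.605 0.043] lo [0.411 0.604 0.038] hi [0.419 0.606 0.047] top [0.4152 0.605  0.0439]
bench z -0.0006286797236375041 0.004955923123111407
```

View pics/ortho_scene.png

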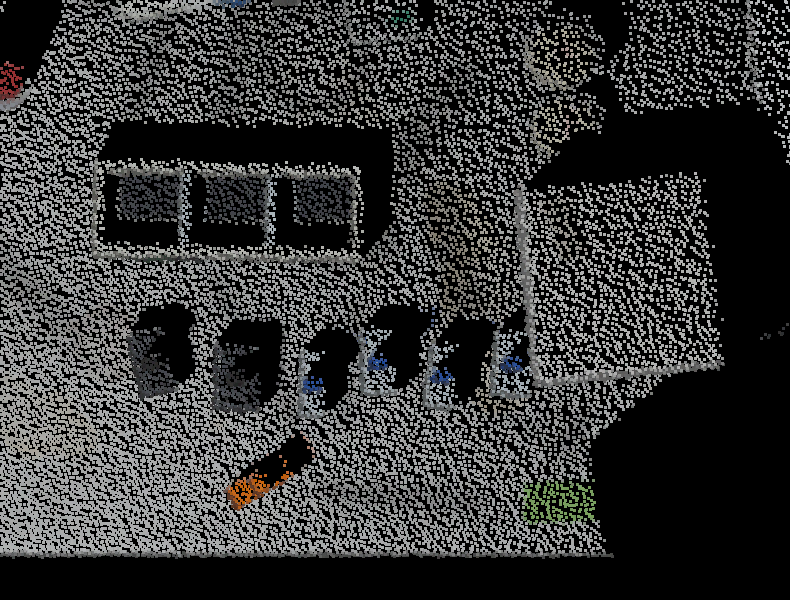

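Ortho view (1.2 px/mm): heater roughly square to the axes, pieces slightly turned, orange bar to be avoided, white box beside the rightmost filler. Next I'll get the heater, isolator and cup poses and plan the first transit.

```bash
cat >> h.py <<'E'
from scipy.spatial.transform import Rotation as Rn
def plan(*targets,cmd=None):
    """targets (x,y,z,yaw): print call numbers, chained, as round numbers"""
    s=status.read_state(); 
    p=np.array(s['ee_pos']); R=Rn.from_euler('xyz',s['eef_rot'])
    if cmd is not None: p=np.array(cmd[:3]); R=Rn.from_euler('xyz',[np.pi,0,cmd[3]])
    for t in targets:
        T=Rn.from_euler('xyz',[np.pi,0,t[3]])
        sh=R.inv().apply(np.array(t[:3])-p)/0.3; rv=(R.inv()*T).as_rotvec()/0.5
        n=max(np.linalg.norm(sh)*.3/.0625,np.degrees(np.linalg.norm(rv)*.5)/10.7)
        sh=sh.round(3);rv=rv.round(3)
        print(t,'shift',sh.tolist(),'turn',rv.tolist(),'rows %.1f'%n)
        p=p+R.apply(sh*.3); R=R*Rn.from_rotvec(rv*.5)
E
python3 - <<'E'
from h import *
import pickle
D=pickle.load(open('d0.pkl','rb'))
for n in('scene','side'):
    d=D[n];Q=pts(d);hsv=cv2.cvtColor(d['image'],cv2.COLOR_RGB2HSV)
    x,y,z=Q[...,0],Q[...,1],Q[...,2]
    m=(z>.035)&(z<.042)&(x>.5)&(x<.66)&(y>0)&(y<.28); r=cv2.minAreaRect(Q[m][:,:2].astype(np.float32)*1000); print(n,'heater',r,m.sum())
    m=(z>.027)&(z<.033)&(hsv[...,0]>19)&(hsv[...,0]<32)&(hsv[...,1]>150)&(abs(x-.475)<.08)&(abs(y-.41)<.06); print('iso',cv2.minAreaRect(Q[m][:,:2].astype(np.float32)*1000))
d=D['side'];Q=pts(d); print('cup px',Q[200:228:4,394].round(3).tolist())
x,y,z=Q[...,0],Q[...,1],Q[...,2]
q=Q[(abs(x-.5)<.1)&(abs(y+.17)<.08)&(z>.03)&(z<.12)]; print('whitebox',np.percentile(q,[2,50,98],0).round(3))
plan((.25,-.33,.33,.277+.45),(.36,-.1,.34,.277+.9),(.36,.1,.33,1.571))
E
```

```text
scene heater ((574.6926879882812, 160.19656372070312), (225.8993682861328, 82.55390167236328), 88.8308334350586) 554
iso ((485.3312683105469, 406.3716735839844), (87.08043670654297, 58.917545318603516), 17.339887619018555)
side heater ((574.4503173828125, 161.82826232910156), (227.44053649902344, 83.55915069580078), 88.39617156982422) 765
iso ((483.7702941894531, 409.59649658203125), (88.39810943603516, 59.0190544128418), 14.97960090637207)
cup px [[0.369, -0.189, 0.072], [0.36, -0.157, 0.072], [0.353, -0.133, 0.069], [0.353, -0.139, 0.056], [0.352, -0.137, 0.046], [0.35, -0.135, 0.036], [0.35, -0.14, 0.023]]
whitebox [[ 0.43  -0.241  0.032]
 [ 0.487 -0.136  0.072]
 [ 0.59  -0.091  0.075]]
(0.25, -0.33, 0.33, 0.7270000000000001) shift [0.501, -0.546, -0.383] turn [-0.003, -0.001, -0.9] rows 4.0
(0.36, -0.1, 0.34, 1.177) shift [0.783, -0.33, -0.034] turn [0.0, 0.0, -0.9] rows 4.1
(0.36, 0.1, 0.33, 1.571) shift [0.616, -0.256, 0.033] turn [0.0, 0.0, -0.788] rows 3.2
```

Emit:
{"method": "jog_arm", "body": {"plan": [[1,[0.25,-0.27,-0.383],[0,0,-0.45]],[1,[0.501,-0.546,-0.383],[0,0,-0.9]],[1,[0.501,-0.546,-0.383],[0,0,-0.9]],[1,[0.501,-0.546,-0.383],[0,0,-0.9]],[1,[0.501,-0.546,-0.383],[0,0,-0.9]]]}}

```text
clock: 0.78
ee_pos: [0.2515, -0.3282, 0.3321]
eef_rot: [3.139, 0.0, 0.731]
wrist_force: [0.2, -0.3, -1.1]
width: 0.996
gripper_force: 0.0
```

Emit:
{"method": "jog_arm", "body": {"plan": [[1,[0.783,-0.33,-0.034],[0,0,-0.9]],[1,[0.783,-0.33,-0.034],[0,0,-0.9]],[1,[0.783,-0.33,-0.034],[0,0,-0.9]],[1,[0.783,-0.33,-0.034],[0,0,-0.9]],[1,[0.783,-0.33,-0.034],[0,0,-0.9]]]}}

```text
clock: 1.4
ee_pos: [0.3609, -0.0974, 0.3402]
eef_rot: [-3.141, -0.0, 1.184]
wrist_force: [0.4, -0.7, 0.5]
width: 0.998
gripper_force: 0.0
```

Emit:
{"method": "jog_arm", "body": {"plan": [[1,[0.616,-0.256,0.033],[0,0,-0.788]],[1,[0.616,-0.256,0.033],[0,0,-0.788]],[1,[0.616,-0.256,0.033],[0,0,-0.788]],[1,[0.616,-0.256,0.033],[0,0,-0.788]],[1,[0.616,-0.256,0.033],[0,0,-0.788]],[1,[0.616,-0.256,0.033],[0,0,-0.788]]]}}

```text
clock: 2.15
ee_pos: [0.3603, 0.0981, 0.3304]
eef_rot: [-3.141, 0.001, 1.568]
wrist_force: [-0.1, 0.1, -0.5]
width: 1.004
gripper_force: 0.0
```

```bash
python3 - <<'E'
from h import *
import pickle
st(); d=cam('wrist'); D={'wrist':d,'scene':cam('scene'),'side':cam('side')}; pickle.dump(D,open('d1.pkl','wb'))
save(d,'wrist1.png',s=1.4)
Q=pts(d); q=Q[(abs(Q[...,0]-.4)<.15)&(abs(Q[...,1]-.1)<.15)]; zz=q[abs(q[:,2])<.01][:,2]; print(np.median(zz),zz.std())
E
```

```text
{'clock': 2.15, 'joint_pos': [0.0681, -0.0683, -0.3601, 1.2794, -0.0007, 1.642], 'ee_pos': [0.3603, 0.0981, 0.3304], 'eef_rot': [-3.1412, 0.0008, 1.5677], 'wrist_force': [-0.0774, 0.0556, -0.528], 'width': 1.0039, 'gripper_force': 0.0}
0.0012036710932477324 0.0010746656760263998
```

View pics/wrist1.png

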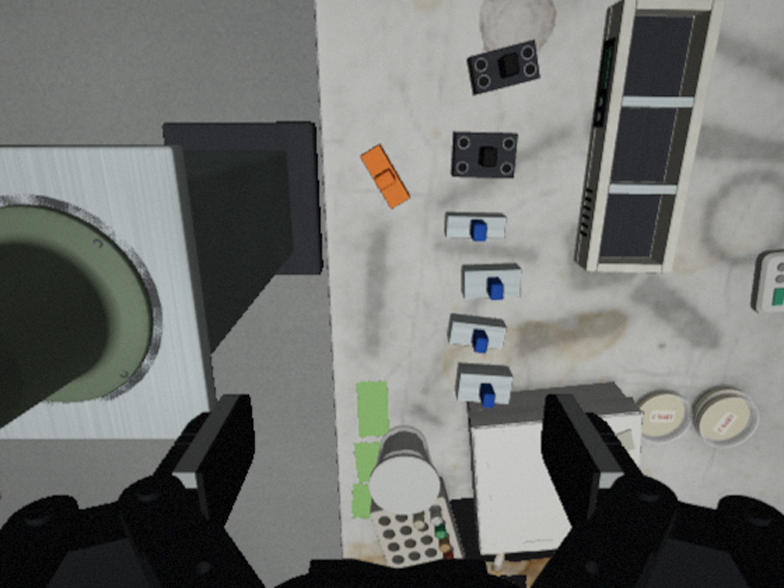

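Wrist view (1.4x): two dark blocks at (504,67) and (485,155). Four blue-ribbed bars at (476,227), (491,283), (477,333) and (484,385). The orange look-alike is at (385,176) and the cup at (405,475). No third block is visible. Next I'll measure poses and widths.

```bash
cat > meas.py <<'E'
from h import *
import pickle
def measure(d,cands,half=.045):
    Q=pts(d); x,y,z=Q[...,0],Q[...,1],Q[...,2]
    for n,c in cands.items():
        loc=(abs(x-c[0])<half)&(abs(y-c[1])<half)
        lab=((z>.012)&loc).astype(np.uint8); nn,L,S,C=cv2.connectedComponentsWithStats(lab,connectivity=4)
        dist=[np.linalg.norm(np.nanmedian(Q[L==i][:,:2],0)-c[:2]) if S[i,4]>60 else 9 for i in range(1,nn)]
        k=L==1+int(np.argmin(dist))
        top=k&(z>.0265)&(z<.0345); rib=k&(z>.049)&(z<.06)
        q=(Q[top][:,:2]*1000).astype(np.float32); r=cv2.minAreaRect(q)
        (cx,cy),(w,h),a=r
        if w<h: w,h,a=h,w,a-90
        a=(a+90)%180-90
        # refine extents by percentiles
        u=np.array([np.cos(np.radians(a)),np.sin(np.radians(a))]);v=np.array([-u[1],u[0]])
        eu=np.percentile(q@u,[1.5,98.5]);ev=np.percentile(q@v,[1.5,98.5])
        rq=Q[rib][:,:2]*1000
        print(n,'c',np.round([cx,cy],1),'rect',np.round([w,h],1),'ang%.1f'%a,'ext',np.round([np.ptp(eu),np.ptp(ev)],1),'rib',rq.mean(0).round(1) if len(rq) else None,len(rq),'ntop',top.sum())
C={'B1':(.44,.228),'B2':(.43,.155),'F1':(.430,.09),'F2':(.4486,.037),'F3':(.437,-.018),'F4':(.447,-.079)}
if __name__=='__main__':
    D=pickle.load(open('d1.pkl','rb'))
    measure(D['wrist'],C)
    d=D['wrist'];Q=pts(d);x,y,z=[Q[...,i] for i in range(3)]
    m=(z>.034)&(z<.043)&(x>.52)&(x<.64)&(y>0.03)&(y<.3); print('heater',cv2.minAreaRect((Q[m][:,:2]*1000).astype(np.float32)),m.sum(),Q[m][:,2].mean())
    fl=(z>.008)&(z<.016)&(x>.52)&(x<.64)&(y>.03)&(y<.3)
    nn,L,S,Cc=cv2.connectedComponentsWithStats(fl.astype(np.uint8))
    for i in range(1,nn):
        if S[i,4]>300: print('bayfloor',cv2.minAreaRect((Q[L==i][:,:2]*1000).astype(np.float32)))
E
python3 meas.py
```

```text
B1 c [450.3 223.2] rect [54.2 29.9] ang13.4 ext [52.9 29.1] rib [449.6 223. ] 182 ntop 1092
B2 c [437.2 152.4] rect [54.2 38. ] ang-1.3 ext [52.8 37.1] rib [436.8 152.6] 148 ntop 1236
F1 c [432.4  89.3] rect [54.4 20.1] ang-1.9 ext [53.  19.4] rib [431.7  89.7] 139 ntop 516
F2 c [450.6  34.1] rect [54.2 28.7] ang2.4 ext [53.1 27.6] rib [449.8  35.1] 128 ntop 698
F3 c [439.2 -18.5] rect [54.6 25.1] ang-7.5 ext [52.9 23.2] rib [438.6 -17.7] 121 ntop 540
F4 c [453.1 -78.3] rect [67.8 48.5] ang13.7 ext [59.6 45.2] rib [456.2 -88.2] 307 ntop 744
heater ((576.8553466796875, 159.20555114746094), (222.11305236816406, 82.68170166015625), 89.26771545410156) 5238 0.038924756217199145
bayfloor ((583.7412109375, 232.45748901367188), (63.246089935302734, 51.66273498535156), 88.7315902709961)
bayfloor ((582.4331665039062, 159.57781982421875), (64.3685073852539, 51.326194763183594), 88.98282623291016)
bayfloor ((580.7631225585938, 85.7947998046875), (61.05621337890625, 51.58865737915039), 88.84285736083984)
```

```bash
python3 - <<'E'
from h import *
import pickle
D=pickle.load(open('d1.pkl','rb'))
d=D['scene'];Q=pts(d);x,y,z=[Q[...,i] for i in range(3)]
for zl in (.15,.25,.35,.45): 
    m=(z>zl)&(z<zl+.1)&(y>0)&(y<.7)&(x>.45); print(zl,m.sum(),np.percentile(x[m],[1,5,50]) if m.any() else 0)
for n in ('scene','side','wrist'):
    d=D[n];Q=pts(d);x,y,z=[Q[...,i] for i in range(3)];hsv=cv2.cvtColor(d['image'],cv2.COLOR_RGB2HSV)
    m=((hsv[...,2]<85)&(z>.026)&(z<.056)&(x>.28)&(x<.8)&(y<.7)&(y>-.6)).astype(np.uint8)
    nn,L,S,C=cv2.connectedComponentsWithStats(m)
    for i in range(1,nn):
        if S[i,4]>15: q=Q[L==i];print(n,S[i,4],C[i].round(),np.percentile(q,[5,50,95],0).round(3).tolist())
save(D['scene'],'scene1c.png',(90,290,270,560),2.6)
plan((.46,.28,.30,1.85),(.58,.436,.20,1.85),(.58,.436,.10,1.85),(.489,.409,.10,1.85))
E
```

```text
0.15 746 [0.7473697  0.74924806 0.78110602]
0.25 16557 [0.74773989 0.74944244 0.83566011]
0.35 13523 [0.7509663  0.76513122 1.03823727]
0.45 8369 [0.74936298 0.76200121 1.04862531]
scene 188 [443. 149.] [[0.428, -0.551, 0.035], [0.485, -0.543, 0.046], [0.55, -0.537, 0.054]]
scene 124 [479. 169.] [[0.31, -0.583, 0.027], [0.348, -0.553, 0.038], [0.394, -0.546, 0.047]]
scene 78 [447. 172.] [[0.401, -0.525, 0.028], [0.405, -0.464, 0.034], [0.408, -0.406, 0.046]]
scene 51 [422. 172.] [[0.43, -0.404, 0.027], [0.453, -0.402, 0.033], [0.483, -0.398, 0.038]]
scene 101 [236. 184.] [[0.749, 0.104, 0.027], [0.757, 0.12, 0.041], [0.795, 0.123, 0.055]]
scene 19 [353. 214.] [[0.441, -0.081, 0.035], [0.444, -0.073, 0.044], [0.448, -0.068, 0.051]]
scene 19 [340. 225.] [[0.431, -0.022, 0.037], [0.433, -0.013, 0.044], [0.438, -0.01, 0.049]]
scene 20 [324. 231.] [[0.442, 0.03, 0.038], [0.444, 0.04, 0.044], [0.449, 0.043, 0.051]]
scene 58 [254. 243.] [[0.533, 0.178, 0.027], [0.536, 0.212, 0.03], [0.539, 0.242, 0.034]]
scene 18 [313. 244.] [[0.424, 0.086, 0.038], [0.426, 0.095, 0.045], [0.431, 0.099, 0.05
[... 4774 characters left out ...]
 [320. 396.] [[0.412, -0.28, 0.04], [0.417, -0.277, 0.052], [0.421, -0.275, 0.056]]
wrist 33 [307. 394.] [[0.394, -0.295, 0.028], [0.398, -0.293, 0.033], [0.403, -0.29, 0.038]]
wrist 33 [296. 397.] [[0.374, -0.299, 0.029], [0.38, -0.298, 0.034], [0.384, -0.296, 0.037]]
wrist 31 [284. 399.] [[0.355, -0.304, 0.028], [0.36, -0.303, 0.033], [0.365, -0.301, 0.037]]
(0.46, 0.28, 0.3, 1.85) shift [0.607, 0.331, 0.102] turn [-0.0, 0.001, -0.565] rows 3.4
(0.58, 0.436, 0.2, 1.85) shift [0.389, 0.527, 0.333] turn [0.0, -0.0, 0.0] rows 3.5
(0.58, 0.436, 0.1, 1.85) shift [0.0, 0.0, 0.334] turn [0.0, -0.0, 0.0] rows 1.6
(0.489, 0.409, 0.1, 1.85) shift [-0.003, -0.316, -0.0] turn [0.0, -0.0, 0.0] rows 1.5
```

View pics/scene1c.png

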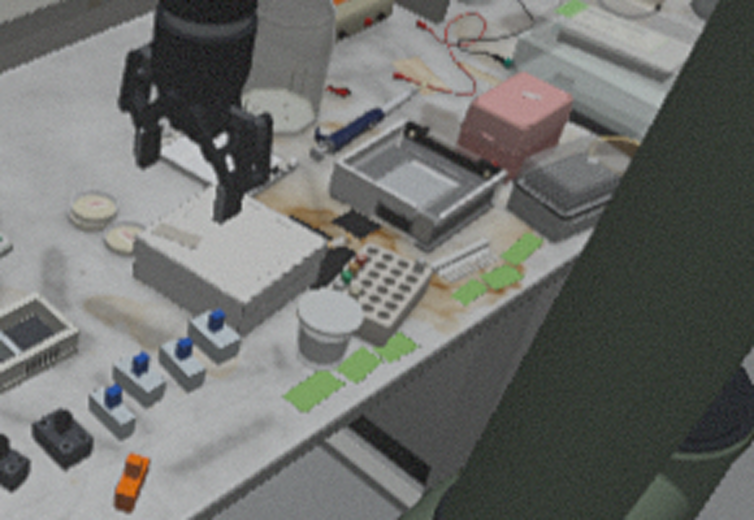

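The close crop confirms the choices: blocks at the lower left, four blue-ribbed bars, the orange one excluded, and no third block. So the pairs are 30→32 (the bar by the box) and 38→24 (third bar). Isolator off first.

Emit:
{"method": "jog_arm", "body": {"plan": [[0,[0.607,0.331,0.102],[0,0,-0.565]],[0,[0.607,0.331,0.102],[0,0,-0.565]],[0,[0.607,0.331,0.102],[0,0,-0.565]],[0,[0.607,0.331,0.102],[0,0,-0.565]],[0,[0.607,0.331,0.102],[0,0,-0.565]]]}}

```text
clock: 2.92
ee_pos: [0.4599, 0.2819, 0.2989]
eef_rot: [-3.14, 0.0, 1.853]
wrist_force: [0.0, -0.6, -0.4]
width: 0.002
gripper_force: 0.0
```

Emit:
{"method": "jog_arm", "body": {"plan": [[0,[0.389,0.527,0.333],[0,0,0]],[0,[0.389,0.527,0.333],[0,0,0]],[0,[0.389,0.527,0.333],[0,0,0]],[0,[0.389,0.527,0.333],[0,0,0]],[0,[0.389,0.527,0.333],[0,0,0]],[0,[0.389,0.527,0.667],[0,0,0]],[0,[0.389,0.527,0.667],[0,0,0]],[0,[0.389,0.527,0.667],[0,0,0]]]}}

```text
clock: 3.92
ee_pos: [0.5764, 0.4347, 0.098]
eef_rot: [-3.136, 0.002, 1.851]
wrist_force: [-0.1, 0.2, 0.6]
width: -0.002
gripper_force: 0.0
```

```bash
python3 - <<'E'
from h import *
st(); d=cam('side'); save(d,'iso1.png',(200,360,120,330),3)
plan((.489,.409,.10,1.85),(.36,.10,.33,1.571))
E
```

```text
{'clock': 3.925, 'joint_pos': [0.5442, 0.7357, 0.1865, 1.0278, -0.0003, 1.8343], 'ee_pos': [0.5764, 0.4347, 0.098], 'eef_rot': [-3.1356, 0.002, 1.8515], 'wrist_force': [-0.0875, 0.1607, 0.612], 'width': -0.0017, 'gripper_force': 0.0}
(0.489, 0.409, 0.1, 1.85) shift [-0.004, -0.311, 0.003] turn [-0.003, 0.001, 0.003] rows 1.5
(0.36, 0.1, 0.33, 1.571) shift [-0.872, -0.697, -0.767] turn [0.0, 0.0, 0.558] rows 6.5
```

View pics/iso1.png

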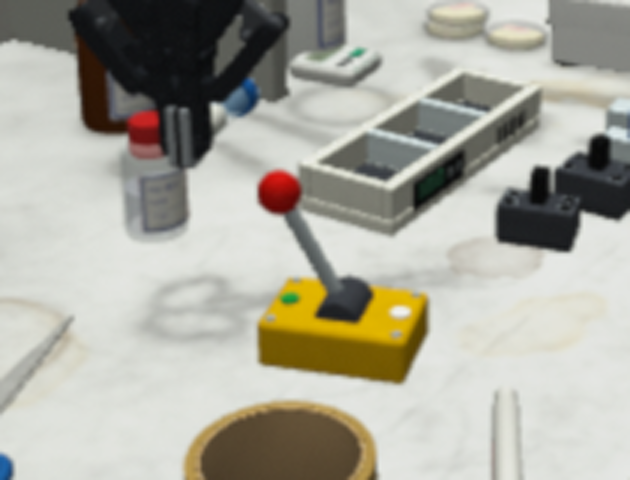

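The fingers hang just on the green (+x) side of the red ball, whose centre is at (279,192). Now I push towards the robot.

Emit:
{"method": "jog_arm", "body": {"plan": [[0,[0,-0.1,0],[0,0,0]],[0,[0,-0.2,0],[0,0,0]],[0,[0,-0.3,0],[0,0,0]],[0,[0,-0.3,0],[0,0,0]],[0,[0,-0.3,0],[0,0,0]],[0,[0,-0.1,-0.2],[0,0,0]],[1,[0,-0.1,-0.5],[0,0,0]],[1,[0,-0.1,-0.5],[0,0,0]]]}}

```text
clock: 4.97
ee_pos: [0.5524, 0.43, 0.2541]
eef_rot: [3.137, -0.001, 1.852]
wrist_force: [0.2, 0.1, -0.0]
width: 0.417
gripper_force: 0.0
```

```bash
python3 - <<'E'
from h import *
from loc import analyse
import io,contextlib
st()
for n in('scene','side'):
    d=cam(n); b=io.StringIO()
    with contextlib.redirect_stdout(b): analyse({n:d},n)
    print('\n'.join(l for l in b.getvalue().split('\n') if ' red ' in l))
plan((.42,.28,.25,1.7),(.43,.15,.25,1.571))
E
```

```text
{'clock': 4.975, 'joint_pos': [0.5562, 0.6021, 0.3422, 1.3057, -0.0001, 1.8458], 'ee_pos': [0.5524, 0.43, 0.2541], 'eef_rot': [3.1365, -0.0013, 1.8521], 'wrist_force': [0.2155, 0.1342, -0.0155], 'width': 0.4172, 'gripper_force': 0.0}
scene red 51 px [182. 220.] med [0.683 0.346 0.084] lo [0.672 0.335 0.081] hi [0.694 0.357 0.088] top [0.6828 0.3457 0.0846]
scene red 59 px [187. 264.] med [0.518 0.418 0.109] lo [0.512 0.409 0.103] hi [0.528 0.427 0.113] top [0.5214 0.4184 0.1101]
scene red 93 px [202. 365.] med [0.322 0.508 0.014] lo [0.311 0.49  0.01 ] hi [0.333 0.526 0.017] top [0.3222 0.5067 0.0139]
side red 134 px [169. 242.] med [0.678 0.353 0.083] lo [0.668 0.334 0.073] hi [0.696 0.36  0.087] top [0.6801 0.3509 0.0855]
side red 147 px [213. 264.] med [0.518 0.425 0.106] lo [0.511 0.416 0.095] hi [0.528 0.43  0.113] top [0.5195 0.4232 0.1103]
side red 205 px [289. 375.] med [0.32  0.513 0.015] lo [0.309 0.493 0.008] hi [0.335 0.531 0.017] top [0.3213 0.5125 0.0148]
(0.42, 0.28, 0.25, 1.7) shift [-0.36, -0.571, 0.018] turn [0.025, -0.009, 0.304] rows 3.2
(0.43, 0.15, 0.25, 1.571) shift [-0.434, -0.022, -0.0] turn [0.0, 0.0, 0.258] rows 2.1
```

The ball is still on the on side, so the push didn't take. I'll repeat it in smaller pieces and check midway.

Emit:
{"method": "jog_arm", "body": {"plan": [[0,[0,0.1,0.2],[0,0,0]],[0,[0,0.1,0.4],[0,0,0]],[0,[0,0.1,0.52],[0,0,0]],[0,[0,0.1,0.52],[0,0,0]],[0,[0,0.1,0.52],[0,0,0]],[0,[0,0.1,0.52],[0,0,0]]]}}

```text
clock: 5.82
ee_pos: [0.5804, 0.439, 0.097]
eef_rot: [3.137, -0.001, 1.853]
wrist_force: [0.3, -0.0, 0.4]
width: -0.003
gripper_force: 0.0
```

Emit:
{"method": "jog_arm", "body": {"plan": [[0,[0,-0.06,0],[0,0,0]],[0,[0,-0.12,0],[0,0,0]],[0,[0,-0.18,0],[0,0,0]],[0,[0,-0.24,0],[0,0,0]],[0,[0,-0.3,0],[0,0,0]],[0,[0,-0.34,0],[0,0,0]],[0,[0,-0.34,0],[0,0,0]],[0,[0,-0.34,0],[0,0,0]]]}}

```text
clock: 6.82
ee_pos: [0.4896, 0.4127, 0.106]
eef_rot: [3.119, -0.002, 1.852]
wrist_force: [1.3, -5.4, 38.5]
width: 0.0
gripper_force: 19.1
```

```bash
python3 - <<'E'
from h import *
st(); d=cam('side'); save(d,'iso2.png',(200,360,120,330),3)
E
```

```text
{'clock': 6.825, 'joint_pos': [0.5878, 0.559, -0.1185, 0.8709, -0.0052, 1.8771], 'ee_pos': [0.4896, 0.4127, 0.106], 'eef_rot': [3.1187, -0.0018, 1.8522], 'wrist_force': [1.3454, -5.3866, 38.4862], 'width': 0.0001, 'gripper_force': 19.0948}
```

View pics/iso2.png

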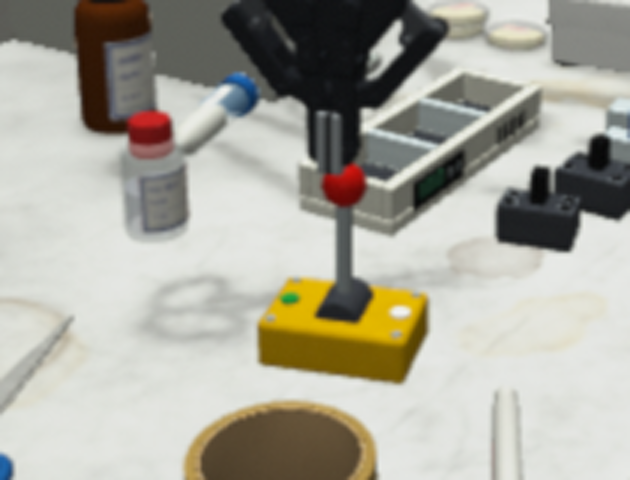

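The ball (344,184) sits under the fingertips: I was too high and rode up over it. I'll back off and push about 17 mm lower.

Emit:
{"method": "jog_arm", "body": {"plan": [[0,[0,0,-0.12],[0,0,0]],[0,[0,0.15,-0.12],[0,0,0]],[0,[0,0.34,-0.12],[0,0,0]],[0,[0,0.34,-0.05],[0,0,0]],[0,[0,0.34,0.06],[0,0,0]],[0,[0,0.34,0.06],[0,0,0]],[0,[0,0.34,0.06],[0,0,0]]]}}

```text
clock: 7.75
ee_pos: [0.5795, 0.4387, 0.0782]
eef_rot: [3.139, -0.001, 1.853]
wrist_force: [0.1, -0.6, 0.7]
width: -0.001
gripper_force: 0.0
```

Emit:
{"method": "jog_arm", "body": {"plan": [[0,[0,-0.06,0],[0,0,0]],[0,[0,-0.12,0],[0,0,0]],[0,[0,-0.18,0],[0,0,0]],[0,[0,-0.24,0],[0,0,0]],[0,[0,-0.3,0],[0,0,0]],[0,[0,-0.34,0],[0,0,0]],[0,[0,-0.34,0],[0,0,0]],[0,[0,-0.34,0],[0,0,0]]]}}

```text
clock: 8.75
ee_pos: [0.4816, 0.4101, 0.0767]
eef_rot: [3.14, -0.0, 1.853]
wrist_force: [0.0, 0.0, -0.2]
width: -0.002
gripper_force: 0.0
```

```bash
cat > ball.py <<'E'
from h import *
from loc import analyse
import io,contextlib
for n in('scene','side'):
    d=cam(n); b=io.StringIO()
    with contextlib.redirect_stdout(b): analyse({n:d},n)
    print('\n'.join(l for l in b.getvalue().split('\n') if ' red ' in l and 'px [169.' not in l and 'px [18' not in l or ' red ' in l and '0.4' in l))
E
python3 -c "
from h import *
st()"; python3 ball.py
```

```text
{'clock': 8.75, 'joint_pos': [0.5888, 0.5894, -0.1476, 0.8319, -0.0001, 1.8772], 'ee_pos': [0.4816, 0.4101, 0.0767], 'eef_rot': [3.1398, -0.0004, 1.8532], 'wrist_force': [0.0338, 0.0432, -0.2186], 'width': -0.002, 'gripper_force': 0.0}
scene red 68 px [211. 279.] med [0.446 0.397 0.109] lo [0.439 0.386 0.102] hi [0.455 0.406 0.113] top [0.4472 0.3962 0.1102]
scene red 95 px [202. 366.] med [0.322 0.508 0.014] lo [0.311 0.49  0.01 ] hi [0.333 0.527 0.017] top [0.322  0.5078 0.0141]
side red 162 px [255. 268.] med [0.446 0.404 0.106] lo [0.438 0.392 0.093] hi [0.456 0.409 0.113] top [0.4463 0.4009 0.1103]
side red 205 px [289. 375.] med [0.32  0.514 0.015] lo [0.309 0.493 0.007] hi [0.335 0.53  0.017] top [0.3213 0.5118 0.015 ]
```

Isolator is off: the ball is now at (0.446, 0.400). Next I go over the blocks for a fresh measurement.

Emit:
{"method": "jog_arm", "body": {"plan": [[0,[0,0.1,0],[0,0,0]],[0,[0,0.12,-0.1],[0,0,0]],[1,[0,0.12,-0.3],[0,0,0]],[1,[0,0.12,-0.55],[0,0,0]],[1,[0,0.12,-0.58],[0,0,0]],[1,[0,0.12,-0.58],[0,0,0]]]}}

```text
clock: 9.6
ee_pos: [0.5166, 0.4203, 0.252]
eef_rot: [3.137, -0.001, 1.853]
wrist_force: [0.2, 1.0, -0.4]
width: 0.844
gripper_force: 0.0
```

```bash
python3 - <<'E'
from h import *
st()
plan((.45,.20,.25,1.805))
E
```

```text
{'clock': 9.6, 'joint_pos': [0.5722, 0.5298, 0.2152, 1.2517, -0.0, 1.8608], 'ee_pos': [0.5166, 0.4203, 0.252], 'eef_rot': [3.1373, -0.0013, 1.853], 'wrist_force': [0.2455, 1.0386, -0.3694], 'width': 0.8445, 'gripper_force': 0.0}
(0.45, 0.2, 0.25, 1.805) shift [-0.644, -0.418, 0.004] turn [0.009, -0.003, 0.096] rows 3.7
```

Emit:
{"method": "jog_arm", "body": {"plan": [[1,[-0.644,-0.418,0.004],[0.009,-0.003,0.096]],[1,[-0.644,-0.418,0.004],[0.009,-0.003,0.096]],[1,[-0.644,-0.418,0.004],[0.009,-0.003,0.096]],[1,[-0.644,-0.418,0.004],[0.009,-0.003,0.096]],[1,[-0.644,-0.418,0.004],[0.009,-0.003,0.096]],[1,[-0.644,-0.418,0.004],[0.009,-0.003,0.096]],[1,[-0.644,-0.418,0.004],[0.009,-0.003,0.096]]]}}

```text
clock: 10.48
ee_pos: [0.4488, 0.2, 0.248]
eef_rot: [-3.136, 0.001, 1.807]
wrist_force: [0.2, 0.7, 0.3]
width: 1.006
gripper_force: 0.0
```

```bash
cat > heat.py <<'E'
from h import *
def heater(d):
    Q=pts(d);x,y,z=[Q[...,i] for i in range(3)]
    m=(z>.033)&(z<.043)&(x>.515)&(x<.645)&(y>0.02)&(y<.3); r=cv2.minAreaRect((Q[m][:,:2]*1000).astype(np.float32)); print('heater',np.round(r[0],1),np.round(r[1],1),'ang %.2f'%r[2],m.sum())
    # edges by inner/outer lines: front wall outer/back wall outer x at given y bins; partition walls y
    q=Q[m]; 
    f=q[q[:,0]<.55]; b=q[q[:,0]>.6]
    for nm,s in(('front',f),('back',b)):
        if len(s)>50:
            c=np.polyfit(s[:,1],s[:,0],1); print(nm,'x at y=.16: %.4f'%np.polyval(c,.16),'slope deg %.2f'%np.degrees(np.arctan(-c[0])))
    mid=q[(q[:,0]>.555)&(q[:,0]<.6)]
    h=np.histogram(mid[:,1],bins=np.arange(.03,.29,.02))[0]; 
    for g in (.05,.124,.196,.27):
        s=mid[abs(mid[:,1]-g)<.012]
        if len(s)>20: print('wall y',np.percentile(s[:,1],[3,97]).round(4),'mean %.4f'%s[:,1].mean(),'x mean %.3f'%s[:,0].mean())
E
python3 - <<'E'
from h import *
from meas import measure
from heat import heater
st(); d=cam('wrist'); measure(d,{'B1':(.45,.223),'B2':(.437,.1525)}); heater(d)
E
```

```text
{'clock': 10.475, 'joint_pos': [0.2697, 0.2007, -0.2768, 1.0986, -0.0012, 1.6047], 'ee_pos': [0.4488, 0.2, 0.248], 'eef_rot': [-3.1363, 0.0014, 1.8066], 'wrist_force': [0.1527, 0.6785, 0.2564], 'width': 1.0057, 'gripper_force': 0.0}
B1 c [450.2 223.3] rect [53.9 30.1] ang13.4 ext [52.3 29.2] rib [450.3 223.7] 200 ntop 1281
B2 c [437.2 152.5] rect [53.9 38.4] ang-1.6 ext [52.4 37.2] rib [437.1 153.6] 182 ntop 1415
heater [576.1 159.8] [224.   82.1] ang 88.90 5516
front x at y=.16: 0.5412 slope deg -0.86
back x at y=.16: 0.6096 slope deg -1.34
wall y [0.0487 0.0565] mean 0.0534 x mean 0.577
wall y [0.1205 0.1283] mean 0.1250 x mean 0.577
wall y [0.1922 0.2   ] mean 0.1965 x mean 0.578
wall y [0.264  0.2717] mean 0.2678 x mean 0.577
```

```bash
python3 - <<'E'
from h import *
plan((.450,.2235,.12,1.805),(.450,.2235,.048,1.805),(.450,.2235,.12,1.805),(.5777,.2486,.12,1.5516),(.5777,.2486,.085,1.5516))
E
```

```text
(0.45, 0.2235, 0.12, 1.805) shift [0.076, 0.024, 0.427] turn [-0.01, 0.003, 0.003] rows 2.1
(0.45, 0.2235, 0.048, 1.805) shift [-0.0, 0.0, 0.24] turn [-0.0, -0.0, 0.0] rows 1.2
(0.45, 0.2235, 0.12, 1.805) shift [-0.0, 0.0, -0.24] turn [-0.0, -0.0, 0.0] rows 1.2
(0.5777, 0.2486, 0.12, 1.5516) shift [-0.018, 0.434, -0.0] turn [-0.0, 0.0, 0.507] rows 2.1
(0.5777, 0.2486, 0.085, 1.5516) shift [0.0, -0.0, 0.116] turn [-0.0, 0.0, 0.0] rows 0.6
```

Emit:
{"method": "jog_arm", "body": {"plan": [[1,[0.076,0.024,0.2],[0,0,0]],[1,[0.076,0.024,0.427],[0,0,0]],[1,[0.076,0.024,0.427],[0,0,0]],[1,[0.076,0.024,0.427],[0,0,0]],[1,[0.076,0.024,0.55],[0,0,0]],[1,[0.076,0.024,0.667],[0,0,0]],[1,[0.076,0.024,0.667],[0,0,0]],[1,[0.076,0.024,0.667],[0,0,0]]]}}

```text
clock: 11.52
ee_pos: [0.4516, 0.2231, 0.051]
eef_rot: [-3.141, 0.001, 1.805]
wrist_force: [-0.2, 0.2, 0.2]
width: 0.998
gripper_force: 0.0
```

```bash
python3 - <<'E'
from h import *
st(); d=cam('wrist'); save(d,'grasp1.png',s=1.2)
E
```

```text
{'clock': 11.525, 'joint_pos': [0.313, 0.4218, -0.5283, 0.6215, -0.0012, 1.6494], 'ee_pos': [0.4516, 0.2231, 0.051], 'eef_rot': [-3.1409, 0.0013, 1.8052], 'wrist_force': [-0.1789, 0.204, 0.1664], 'width': 0.9977, 'gripper_force': 0.0}
```

View pics/grasp1.png

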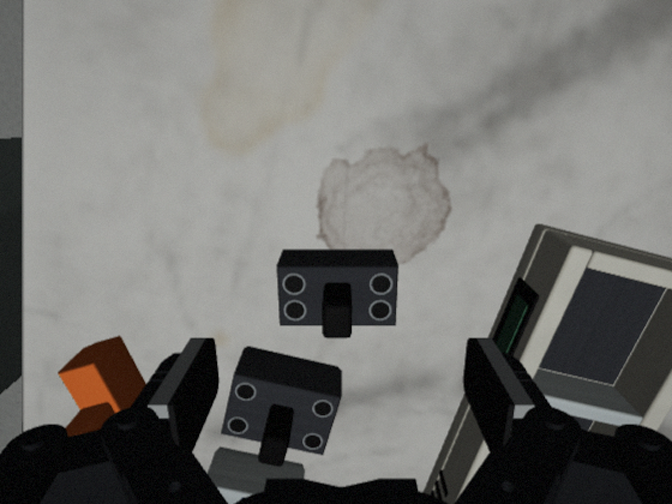

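The block and rib at (337,305) are centred left-right between the pads. I'll check the fore-aft offset numerically.

```bash
python3 - <<'E'
from h import *
from meas import measure
d=cam('wrist'); measure(d,{'B1':(.45,.223)})
s=status.read_state(); V=np.array(d['view']); f=210/np.tan(np.radians(d['fovy'])/2)
for p in (np.r_[s['ee_pos']],np.array(s['ee_pos'])+[0,0,.003]):
    c=V@np.r_[p,1]; print(d['cx']+f*c[0]/-c[2], d['cy']-f*c[1]/-c[2])
E
```

```text
B1 c [450.5 223.4] rect [54.  30.6] ang13.5 ext [52.4 29.2] rib [450.1 224.9] 818 ntop 4374
281.9964947579869 263.768820355429
281.9625786702407 266.6522645512492
```

The TCP projects onto the rib. Close and lift.

Emit:
{"method": "jog_arm", "body": {"plan": [[0.4,[0,-0.003,0.007],[0,0,0]],[0,[0,-0.003,0.007],[0,0,0]],[0,[0,-0.003,0.007],[0,0,0]],[0,[0,-0.003,0.007],[0,0,0]],[0,[0,-0.003,0.007],[0,0,0]],[0,[0,-0.003,0.007],[0,0,0]],[0,[0,-0.003,0.007],[0,0,0]]], "grip_force": 60}}

```text
clock: 12.5
ee_pos: [0.4486, 0.2222, 0.0464]
eef_rot: [-3.137, 0.002, 1.805]
wrist_force: [-0.0, 0.6, -0.5]
width: -0.002
gripper_force: 0.0
```

Emit:
{"method": "jog_arm", "body": {"plan": [[0,[0,0,-0.1],[0,0,0]],[0,[0,0,-0.24],[0,0,0]],[0,[0,0,-0.24],[0,0,0]],[0,[-0.018,0.22,-0.24],[0,0,0.25]],[0,[-0.018,0.434,-0.24],[0,0,0.507]],[0,[-0.018,0.434,-0.24],[0,0,0.507]],[0,[-0.018,0.434,-0.24],[0,0,0.507]],[0,[-0.018,0.434,-0.24],[0,0,0.507]]]}}

```text
clock: 13.5
ee_pos: [0.5749, 0.2471, 0.1173]
eef_rot: [-3.136, 0.003, 1.552]
wrist_force: [0.6, -1.0, 0.2]
width: 0.001
gripper_force: 0.0
```

```bash
cat > held.py <<'E'
from h import *
def held(d):
    """edges of the held piece, in world: top face plane z = ee.z-.018 approx"""
    s=status.read_state(); e=np.array(s['ee_pos']); Q=pts(d)
    x,y,z=[Q[...,i] for i in range(3)]; zt=e[2]-.018
    m=(abs(z-zt)<.006)&(abs(x-e[0])<.04)&(abs(y-e[1])<.035)
    q=(Q[m][:,:2]*1000).astype(np.float32); r=cv2.minAreaRect(q); print('held',np.round(r,1) if 0 else (np.round(r[0],1),np.round(r[1],1),round(r[2],1)),'z %.4f'%Q[m][:,2].mean(),m.sum())
E
python3 - <<'E'
from h import *
from held import held
st(); d=cam('wrist'); held(d); save(d,'held1.png',s=1.2)
plan((.5777,.2486,.075,1.5516),(.5777,.2486,.060,1.5516))
E
```

```text
{'clock': 13.5, 'joint_pos': [0.2887, 0.5448, -0.1114, 0.9214, -0.0013, 1.8779], 'ee_pos': [0.5749, 0.2471, 0.1173], 'eef_rot': [-3.1355, 0.0033, 1.5524], 'wrist_force': [0.6055, -0.9579, 0.2482], 'width': 0.0011, 'gripper_force': 0.0}
held (array([0., 0.]), array([0., 0.]), 0.0) z nan 0
(0.5777, 0.2486, 0.075, 1.5516) shift [0.005, 0.009, 0.142] turn [-0.011, 0.006, 0.002] rows 0.7
(0.5777, 0.2486, 0.06, 1.5516) shift [0.0, 0.0, 0.05] turn [0.0, 0.0, -0.0] rows 0.2held.py:7: RuntimeWarning: Mean of empty slice.
  q=(Q[m][:,:2]*1000).astype(np.float32); r=cv2.minAreaRect(q); print('held',np.round(r,1) if 0 else (np.round(r[0],1),np.round(r[1],1),round(r[2],1)),'z %.4f'%Q[m][:,2].mean(),m.sum())
  ret = ret.dtype.type(ret / rcount)
```

View pics/held1.png

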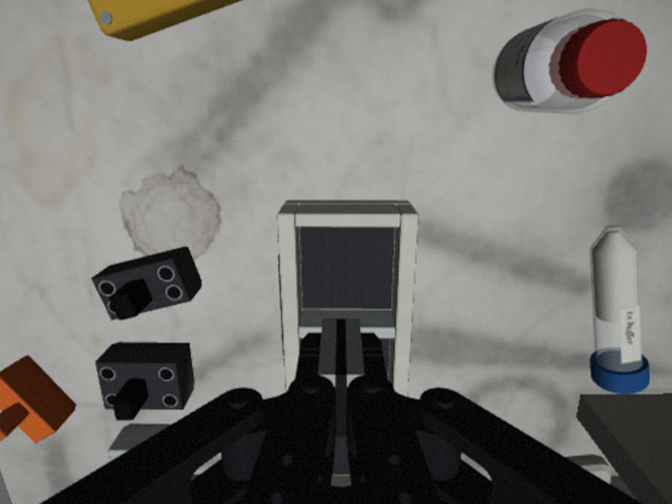

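The grip missed: the jaws are fully shut and the block is still on the bench. I'll re-measure the block.

```bash
python3 - <<'E'
from h import *
from meas import measure
d=cam('wrist'); measure(d,{'B1':(.45,.223),'B2':(.437,.152)})
for n in('scene','side'): measure(cam(n),{'B1':(.45,.223)})
# fingertips as seen by the wrist camera depth
s=status.read_state(); e=np.array(s['ee_pos']);Q=pts(d)
q=Q[(abs(Q[...,0]-e[0])<.02)&(abs(Q[...,1]-e[1])<.03)&(Q[...,2]>.05)&(Q[...,2]<.2)]; print('ee',e,'finger pts',len(q), np.percentile(q,[1,50,99],0).round(4) if len(q) else '')
d=cam('side');Q=pts(d);q=Q[(abs(Q[...,0]-e[0])<.03)&(abs(Q[...,1]-e[1])<.03)&(Q[...,2]>.05)&(Q[...,2]<.2)];lo=q[q[:,2]<q[:,2].min()+.01];print('side fingers lowest',lo.mean(0).round(4),q[:,2].min())
E
```

```text
B1 c [450.9 223.5] rect [54.9 30.7] ang13.5 ext [52.8 29.3] rib [452.1 224.6] 483 ntop 2083
B2 c [437.8 153. ] rect [55.  38.8] ang-1.3 ext [52.9 37. ] rib [439.1 154.3] 408 ntop 2349
B1 c [448.5 224.9] rect [54.4 32.6] ang15.8 ext [52.8 29.9] rib [448.  224.3] 26 ntop 150
B1 c [447.5 224.2] rect [53.8 33.4] ang14.3 ext [52.5 31.1] rib [446.1 226.5] 35 ntop 199
ee [0.57603341 0.24739113 0.11830635] finger pts 8530 [[0.5564 0.2381 0.1412]
 [0.576  0.2581 0.1805]
 [0.5953 0.2613 0.1993]]
side fingers lowest [0.5709 0.2544 0.1413] 0.1358691398744199
```

```bash
python3 - <<'E'
from h import *
print({a:getattr(robot,a) for a in dir(robot) if not a.startswith('_')})
s=st(); e=np.array(s['ee_pos'])
def proj(d,p):
    V=np.array(d['view']); f=210/np.tan(np.radians(d['fovy'])/2); c=V@np.r_[p,1]; return np.round([d['cx']+f*c[0]/-c[2], d['cy']-f*c[1]/-c[2]],1)
D={n:cam(n) for n in('scene','side','wrist')}
for n,d in D.items():
    print(n,'tcp',proj(d,e),'tip',proj(d,e-[0,0,.014]))
    Q=pts(d);m=(abs(Q[...,0]-e[0])<.03)&(abs(Q[...,1]-e[1])<.03)&(Q[...,2]>.05)&(Q[...,2]<.2)
    r,c=np.nonzero(m);print(len(r), 'lowest px',c[r.argmax()] if len(r) else 0,r.max() if len(r) else 0, 'z',np.percentile(Q[m][:,2],[0,1,5]).round(3) if len(r) else 0)
d=D['side'];c=proj(d,e).astype(int);im=d['image'].copy()
for p in(e,e-[0,0,.014]): cv2.circle(im,tuple(int(v) for v in proj(d,p)),2,(255,0,0),-1)
d2=dict(d);d2['image']=im; save(d2,'tip.png',(c[1]-70,c[1]+50,c[0]-80,c[0]+80),4)
E
```

```text
{'Unreachable': <class 'plant.Unreachable'>, 'tcp_to_tips': 0.014}
{'clock': 13.75, 'joint_pos': [0.2886, 0.5443, -0.1093, 0.9214, -0.0014, 1.8781], 'ee_pos': [0.5763, 0.2474, 0.1184], 'eef_rot': [-3.138, 0.0026, 1.5521], 'wrist_force': [0.9387, 0.1422, 0.0804], 'width': -0.0001, 'gripper_force': 0.0}
scene tcp [232.9 217.7] tip [233.2 221.5]
159 lowest px 231 216 z [0.136 0.136 0.141]
side tcp [240.5 218.9] tip [240.6 225.2]
511 lowest px 238 212 z [0.136 0.137 0.143]
wrist tcp [281.5 264.4] tip [281.8 252. ]
14357 lowest px 176 419 z [0.138 0.143 0.151]
```

View pics/tip.png

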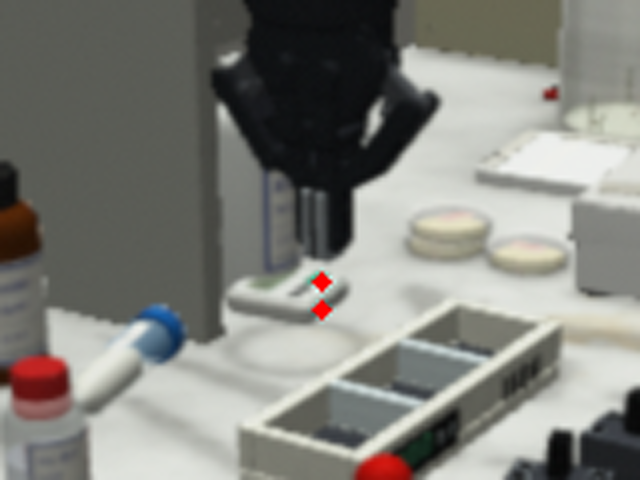

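The dots (reported TCP (322,282) and tip (322,310)) lie well below the real fingertips at (325,245). All three cameras agree that the real tips are 32 mm higher than reported, so tip z = ee_z + 0.018, with no clear sideways error. That also explains riding over the ball. I'll apply this offset.

```bash
python3 - <<'E'
from h import *
plan((.4505,.2235,.11,1.806),(.4505,.2235,.015,1.806),(.4505,.2235,.11,1.806),(.5777,.2486,.11,1.5516))
E
```

```text
(0.4505, 0.2235, 0.11, 1.806) shift [-0.088, -0.419, 0.029] turn [-0.008, 0.004, -0.508] rows 2.1
(0.4505, 0.2235, 0.015, 1.806) shift [0.0, 0.0, 0.317] turn [0.0, 0.0, -0.0] rows 1.5
(0.4505, 0.2235, 0.11, 1.806) shift [0.0, 0.0, -0.317] turn [0.0, 0.0, -0.0] rows 1.5
(0.5777, 0.2486, 0.11, 1.5516) shift [-0.017, 0.432, -0.0] turn [0.0, 0.0, 0.509] rows 2.1
```

Emit:
{"method": "jog_arm", "body": {"plan": [[1,[-0.088,-0.419,0.029],[-0.008,0.004,-0.508]],[1,[-0.088,-0.419,0.029],[-0.008,0.004,-0.508]],[1,[-0.088,-0.419,0.029],[-0.008,0.004,-0.508]],[1,[-0.088,-0.419,0.029],[-0.008,0.004,-0.508]],[0.6,[-0.088,-0.419,0.029],[-0.008,0.004,-0.508]],[0.6,[-0.088,-0.419,0.19],[-0.008,0.004,-0.508]],[0.6,[-0.088,-0.419,0.29],[-0.008,0.004,-0.508]],[0.6,[-0.088,-0.419,0.29],[-0.008,0.004,-0.508]]]}}

```text
clock: 14.9
ee_pos: [0.4497, 0.2228, 0.0296]
eef_rot: [-3.138, 0.0, 1.805]
wrist_force: [-0.0, -0.2, 0.4]
width: 0.602
gripper_force: 0.0
```

```bash
python3 - <<'E'
from h import *
from meas import measure
st(); d=cam('wrist'); measure(d,{'B1':(.45,.223)})
plan((.4505,.2235,.016,1.806))
E
```

```text
{'clock': 14.9, 'joint_pos': [0.3128, 0.453, -0.549, 0.5727, -0.0001, 1.6491], 'ee_pos': [0.4497, 0.2228, 0.0296], 'eef_rot': [-3.1377, 0.0004, 1.8053], 'wrist_force': [-0.0109, -0.2228, 0.4], 'width': 0.6025, 'gripper_force': 0.0}
B1 c [450.5 223.1] rect [54.2 31.4] ang13.2 ext [52.4 29.4] rib [450.1 225.1] 1041 ntop 5421
(0.4505, 0.2235, 0.016, 1.806) shift [0.001, -0.001, 0.05] turn [-0.003, 0.0, -0.001] rows 0.2
```

Emit:
{"method": "jog_arm", "body": {"plan": [[0.6,[0.001,0,0.046],[0,0,0]],[0.6,[0.001,0,0.046],[0,0,0]],[0,[0.001,0,0.046],[0,0,0]],[0,[0.001,0,0.046],[0,0,0]],[0,[0.001,0,0.046],[0,0,0]],[0,[0.001,0,0.046],[0,0,0]],[0,[0.001,0,0.046],[0,0,0]]], "grip_force": 60}}

```text
clock: 15.82
ee_pos: [0.4504, 0.2236, 0.0181]
eef_rot: [3.141, 0.0, 1.806]
wrist_force: [-0.8, -0.2, 5.1]
width: 0.124
gripper_force: 60.3
```

Emit:
{"method": "jog_arm", "body": {"plan": [[0,[0,0,-0.1],[0,0,0]],[0,[0,0,-0.27],[0,0,0]],[0,[0,0,-0.27],[0,0,0]],[0,[0,0,-0.27],[0,0,0]]]}}

```text
clock: 16.32
ee_pos: [0.4496, 0.2233, 0.0979]
eef_rot: [-3.14, 0.0, 1.806]
wrist_force: [-0.4, 0.5, -1.8]
width: 0.123
gripper_force: 59.5
```

```bash
python3 - <<'E'
from h import *
st(); d=cam('wrist'); 
e=np.array(status.read_state()['ee_pos']);Q=pts(d);x,y,z=[Q[...,i] for i in range(3)]
m=(np.hypot(x-e[0],y-e[1])<.035)&(z>.06)&(z<.13); 
print(np.histogram(z[m],bins=np.arange(.06,.132,.006)))
E
```

```text
{'clock': 16.325, 'joint_pos': [0.3139, 0.3555, -0.4826, 0.7339, -0.0001, 1.6496], 'ee_pos': [0.4496, 0.2233, 0.0979], 'eef_rot': [-3.1405, 0.0002, 1.8058], 'wrist_force': [-0.3713, 0.5112, -1.8249], 'width': 0.1229, 'gripper_force': 59.4714}
(array([   0,    0,    0,    0,  197,  517,  556,  639, 3582,  197,  546,
        447]), array([0.06 , 0.066, 0.072, 0.078, 0.084, 0.09 , 0.096, 0.102, 0.108,
       0.114, 0.12 , 0.126, 0.132]))
```

Block held (width 0.12). I'll carry it over the left bay and check alignment there.

```bash
sed -i 's/e\[2\]-.018/e[2]+.0125/; s/<.006)/<.0035)/' held.py; python3 - <<'E'
from h import *
plan((.5777,.2486,.085,1.5516))
E
```

```text
(0.5777, 0.2486, 0.085, 1.5516) shift [-0.017, 0.437, 0.04] turn [-0.005, 0.001, 0.508] rows 2.1
```

Emit:
{"method": "jog_arm", "body": {"plan": [[0,[-0.01,0.2,0],[0,0,0.25]],[0,[-0.017,0.437,0.02],[0,0,0.508]],[0,[-0.017,0.437,0.04],[0,0,0.508]],[0,[-0.017,0.437,0.04],[0,0,0.508]],[0,[-0.017,0.437,0.04],[0,0,0.508]]]}}

```text
clock: 17.0
ee_pos: [0.5766, 0.2486, 0.0855]
eef_rot: [-3.138, 0.001, 1.552]
wrist_force: [0.4, 0.3, -2.0]
width: 0.127
gripper_force: 59.5
```

```bash
python3 - <<'E'
from h import *
from held import held
from heat import heater
st(); d=cam('wrist'); held(d); heater(d); held(cam('wrist'))
plan((.5777,.2486,.045,1.5516),(.5777,.2486,.029,1.5516))
E
```

```text
{'clock': 17.0, 'joint_pos': [0.2896, 0.5767, -0.1451, 0.8527, -0.0, 1.8789], 'ee_pos': [0.5766, 0.2486, 0.0855], 'eef_rot': [-3.1381, 0.0011, 1.5523], 'wrist_force': [0.4428, 0.2722, -1.9813], 'width': 0.1267, 'gripper_force': 59.5491}
held (array([577.1, 248.9]), array([30.5, 54.4]), 88.7) z 0.0989 3651
heater [577.3 196. ] [152.8  81.4] ang 88.80 4350
front x at y=.16: 0.5361 slope deg -4.61
back x at y=.16: 0.6194 slope deg 4.34
wall y [0.1207 0.1287] mean 0.1259 x mean 0.575
wall y [0.264  0.2721] mean 0.2686 x mean 0.577
held (array([577.6, 249. ]), array([30.6, 54.3]), 88.7) z 0.0994 3681
(0.5777, 0.2486, 0.045, 1.5516) shift [-0.001, 0.001, 0.139] turn [-0.003, 0.001, 0.001] rows 0.7
(0.5777, 0.2486, 0.029, 1.5516) shift [0.0, -0.0, 0.053] turn [0.0, 0.0, 0.0] rows 0.3
```

Emit:
{"method": "jog_arm", "body": {"plan": [[0,[-0.003,0,0.08],[0,0,0]],[0,[-0.003,0,0.12],[0,0,0]],[0,[-0.003,0,0.15],[0,0,0]],[0,[-0.003,0,0.17],[0,0,0]],[0,[-0.003,0,0.185],[0,0,0]],[0,[-0.003,0,0.19],[0,0,0]],[0,[-0.003,0,0.19],[0,0,0]],[0,[-0.003,0,0.19],[0,0,0]]]}}

```text
clock: 18.1
ee_pos: [0.5789, 0.2482, 0.0302]
eef_rot: [3.141, 0.0, 1.552]
wrist_force: [-2.7, -0.8, 3.4]
width: 0.124
gripper_force: 60.2
```

```bash
python3 - <<'E'
from h import *
from held import held
st(); d=cam('wrist'); held(d)
E
```

```text
{'clock': 18.1, 'joint_pos': [0.288, 0.6383, -0.1954, 0.7369, -0.0001, 1.8777], 'ee_pos': [0.5789, 0.2482, 0.0302], 'eef_rot': [3.1414, 0.0, 1.5519], 'wrist_force': [-2.6652, -0.7948, 3.376], 'width': 0.1238, 'gripper_force': 60.2016}
held (array([578.9, 244.3]), array([56.1, 79.4]), 89.2) z 0.0414 8511
```

Seated at z 0.030 with light floor contact. Release, rise, and move over block B2.

Emit:
{"method": "jog_arm", "body": {"plan": [[0.5,[0,0,0],[0,0,0]],[0.5,[0,0,0],[0,0,0]],[0.5,[0,0,0],[0,0,0]],[0.5,[0,0,-0.15],[0,0,0]],[0.6,[0,0,-0.35],[0,0,0]],[0.6,[0,0,-0.45],[0,0,0]],[0.6,[0,0,-0.45],[0,0,0]]]}}

```text
clock: 19.02
ee_pos: [0.581, 0.2488, 0.1678]
eef_rot: [3.136, -0.002, 1.552]
wrist_force: [-1.1, -0.3, -0.1]
width: 0.596
gripper_force: 0.0
```

```bash
cat > bays.py <<'E'
from h import *
def bays(d):
    Q=pts(d)*1000;x,y,z=[Q[...,i] for i in range(3)]
    m=(z>39.5)&(z<46)&(x>535)&(x<620)&(y>50)&(y<272)
    nn,L,S,C=cv2.connectedComponentsWithStats(m.astype(np.uint8),connectivity=4)
    for i in range(1,nn):
        if S[i,4]>150:
            q=Q[L==i]; r=cv2.minAreaRect(q[:,:2].astype(np.float32)); print('seated',np.round(r[0],1),np.round(r[1],1),'%.1f'%r[2],'z %.1f'%np.median(q[:,2]),S[i,4])
E
python3 - <<'E'
from h import *
from meas import measure
from heat import heater
from bays import bays
st(); d=cam('wrist'); heater(d); bays(d); measure(d,{'B2':(.4375,.1528)})
plan((.4375,.1528,.15,1.546),(.4375,.1528,.03,1.546))
E
```

```text
{'clock': 19.025, 'joint_pos': [0.288, 0.5052, -0.0414, 1.0183, -0.0001, 1.8778], 'ee_pos': [0.581, 0.2488, 0.1678], 'eef_rot': [3.1359, -0.0017, 1.5518], 'wrist_force': [-1.1298, -0.3341, -0.1499], 'width': 0.5957, 'gripper_force': 0.0}
heater [576.7 160. ] [224.3  81.4] ang 89.01 8428
front x at y=.16: 0.5428 slope deg -0.85
back x at y=.16: 0.6106 slope deg -0.69
wall y [0.0488 0.0568] mean 0.0539 x mean 0.577
wall y [0.1203 0.1286] mean 0.1254 x mean 0.577
wall y [0.1922 0.2003] mean 0.1969 x mean 0.577
wall y [0.2609 0.2719] mean 0.2670 x mean 0.577
seated [579.4 248.2] [30.5 53.9] 88.7 z 43.6 1962
seated [543.7 232.7] [31.2  8.6] 86.5 z 40.0 191
seated [541.9 143.6] [64.1  9.6] 89.1 z 40.0 335
seated [611.  110.5] [66.8  9.7] 88.8 z 40.0 346
seated [541.   94.9] [38.   9.4] 89.8 z 40.0 198
B2 c [437.4 153. ] rect [55.4 38.4] ang-1.6 ext [52.9 36.7] rib [438.9 154.1] 290 ntop 1786
(0.4375, 0.1528, 0.15, 1.546) shift [-0.328, -0.468, 0.051] turn [0.004, -0.001, 0.012] rows 2.8
(0.4375, 0.1528, 0.03, 1.546) shift [0.0, 0.0, 0.4] turn [0.0, 0.0, -0.0] rows 1.9
```

B1 is seated, with its top 4 mm above the rim. Now B2.

Emit:
{"method": "jog_arm", "body": {"plan": [[0.6,[-0.164,-0.234,0.02],[0,0,0]],[0.6,[-0.328,-0.468,0.051],[0,0,0.012]],[0.6,[-0.328,-0.468,0.051],[0,0,0.012]],[0.6,[-0.328,-0.468,0.051],[0,0,0.012]],[0.6,[-0.328,-0.468,0.25],[0,0,0.012]],[0.6,[-0.328,-0.468,0.44],[0,0,0.012]],[0.6,[-0.328,-0.468,0.44],[0,0,0.012]],[0.6,[-0.328,-0.468,0.44],[0,0,0.012]]]}}

```text
clock: 20.08
ee_pos: [0.4375, 0.1527, 0.0334]
eef_rot: [3.142, 0.0, 1.546]
wrist_force: [-0.4, 0.3, 0.9]
width: 0.604
gripper_force: 0.0
```

```bash
python3 - <<'E'
from h import *
from meas import measure
st(); d=cam('wrist'); measure(d,{'B2':(.4375,.1528)})
plan((.4375,.1528,.018,1.546),(.4375,.1528,.098,1.546),(.5762,.1726,.085,1.5516))
E
```

```text
{'clock': 20.075, 'joint_pos': [0.1764, 0.3894, -0.6483, 0.5331, -0.0001, 1.772], 'ee_pos': [0.4375, 0.1527, 0.0334], 'eef_rot': [3.1415, 0.0001, 1.546], 'wrist_force': [-0.3704, 0.2632, 0.9161], 'width': 0.6035, 'gripper_force': 0.0}
B2 c [437.6 152.8] rect [54.2 38.7] ang-1.4 ext [52.4 36.9] rib [437.7 154.4] 983 ntop 6527
(0.4375, 0.1528, 0.018, 1.546) shift [-0.0, -0.003, 0.054] turn [0.005, -0.001, 0.0] rows 0.3
(0.4375, 0.1528, 0.098, 1.546) shift [-0.0, -0.0, -0.267] turn [-0.0, 0.0, 0.0] rows 1.3
(0.5762, 0.1726, 0.085, 1.5516) shift [0.077, 0.46, 0.044] turn [-0.0, 0.0, -0.011] rows 2.2
```

Emit:
{"method": "jog_arm", "body": {"plan": [[0.6,[0,0,0.05],[0,0,0]],[0.6,[0,0,0.05],[0,0,0]],[0,[0,0,0.05],[0,0,0]],[0,[0,0,0.05],[0,0,0]],[0,[0,0,0.05],[0,0,0]],[0,[0,0,0.05],[0,0,0]],[0,[0,0,0.05],[0,0,0]]]}}

```text
clock: 21.0
ee_pos: [0.4373, 0.1526, 0.0186]
eef_rot: [3.14, -0.0, 1.546]
wrist_force: [-1.0, 0.2, 6.0]
width: 0.124
gripper_force: 58.8
```

Emit:
{"method": "jog_arm", "body": {"plan": [[0,[0,0,-0.12],[0,0,0]],[0,[0,0,-0.26],[0,0,0]],[0,[0,0,-0.26],[0,0,0]],[0,[0.04,0.24,-0.25],[0,0,0]],[0,[0.077,0.46,-0.223],[0,0,-0.011]],[0,[0.077,0.46,-0.223],[0,0,-0.011]],[0,[0.077,0.46,-0.223],[0,0,-0.011]],[0,[0.077,0.46,-0.223],[0,0,-0.011]]]}}

```text
clock: 22.0
ee_pos: [0.5731, 0.1718, 0.0834]
eef_rot: [-3.138, 0.001, 1.551]
wrist_force: [0.4, 0.8, -2.0]
width: 0.122
gripper_force: 59.4
```

```bash
python3 - <<'E'
from h import *
from held import held
from heat import heater
st(); d=cam('wrist'); held(d); held(cam('wrist')); heater(d)
E
```

```text
{'clock': 22.0, 'joint_pos': [0.168, 0.5298, -0.2354, 0.809, -0.0001, 1.7582], 'ee_pos': [0.5731, 0.1718, 0.0834], 'eef_rot': [-3.1383, 0.0007, 1.5514], 'wrist_force': [0.4029, 0.8364, -2.0134], 'width': 0.1222, 'gripper_force': 59.4256}
held (array([573.7, 171.7]), array([39.4, 54.3]), 89.3) z 0.0963 4684
held (array([573.9, 171.6]), array([39.6, 54.3]), 89.4) z 0.0967 4690
heater [576.8 159.9] [223.9  81.5] ang 89.04 12629
front x at y=.16: 0.5426 slope deg -1.15
back x at y=.16: 0.6125 slope deg 0.74
wall y [0.0489 0.0567] mean 0.0540 x mean 0.571
wall y [0.1923 0.2001] mean 0.1967 x mean 0.577
wall y [0.2596 0.2716] mean 0.2670 x mean 0.577
```

Emit:
{"method": "jog_arm", "body": {"plan": [[0,[0.002,0.008,0.08],[0,0,0]],[0,[0.002,0.008,0.12],[0,0,0]],[0,[0.002,0.008,0.15],[0,0,0]],[0,[0.002,0.008,0.17],[0,0,0]],[0,[0.002,0.008,0.183],[0,0,0]],[0,[0.002,0.008,0.188],[0,0,0]],[0,[0.002,0.008,0.188],[0,0,0]],[0,[0.002,0.008,0.188],[0,0,0]]]}}

```text
clock: 23.1
ee_pos: [0.5775, 0.1726, 0.0306]
eef_rot: [3.141, 0.0, 1.551]
wrist_force: [-6.3, -1.1, 14.5]
width: 0.125
gripper_force: 61.7
```

Emit:
{"method": "jog_arm", "body": {"plan": [[0.5,[0,0,0],[0,0,0]],[0.5,[0,0,0],[0,0,0]],[0.5,[0,0,0],[0,0,0]],[0.5,[0,0,-0.15],[0,0,0]],[0.6,[0,0,-0.35],[0,0,0]],[0.6,[0,0,-0.55],[0,0,0]],[0.6,[0,0,-0.55],[0,0,0]],[0.6,[0,0,-0.55],[0,0,0]]]}}

```text
clock: 24.1
ee_pos: [0.5774, 0.1726, 0.1927]
eef_rot: [-3.141, 0.0, 1.551]
wrist_force: [0.4, -0.9, -0.7]
width: 0.595
gripper_force: 0.0
```

```bash
python3 - <<'E'
from h import *
from meas import measure,C
from bays import bays
from heat import heater
st(); d=cam('wrist'); heater(d); bays(d); measure(d,{k:C[k] for k in('F1','F2','F3')})
plan((.4385,0.,.22,1.55),(.4385,-.0185,.20,1.44))
E
```

```text
{'clock': 24.1, 'joint_pos': [0.1681, 0.4388, -0.0829, 1.0496, -0.0001, 1.7584], 'ee_pos': [0.5774, 0.1726, 0.1927], 'eef_rot': [-3.1412, 0.0002, 1.5513], 'wrist_force': [0.4133, -0.9354, -0.7046], 'width': 0.595, 'gripper_force': 0.0}
heater [576.5 160. ] [223.5  81.2] ang 88.90 9230
front x at y=.16: 0.5427 slope deg -0.85
back x at y=.16: 0.6106 slope deg -0.73
wall y [0.0491 0.0566] mean 0.0537 x mean 0.577
wall y [0.1198 0.1284] mean 0.1247 x mean 0.578
wall y [0.1864 0.1999] mean 0.1948 x mean 0.578
wall y [0.259  0.2717] mean 0.2669 x mean 0.577
seated [579.4 248. ] [28.9 54.2] 88.9 z 43.6 2158
seated [542.7 178.2] [39.7  8.8] 85.0 z 40.0 230
seated [578.  173.2] [39.1 54.1] 88.5 z 43.6 2225
F1 c [432.7  89.3] rect [54.7 21.3] ang-2.3 ext [53.  20.2] rib [433.9  90.4] 254 ntop 851
F2 c [446.2  34.4] rect [45.5 29.1] ang2.6 ext [42.  26.6] rib [450.6  38.2] 150 ntop 655
F3 c [429.7  23. ] rect [11.3  7.9] ang1.6 ext [11.   7.5] rib None 0 ntop 58
(0.4385, 0.0, 0.22, 1.55) shift [-0.584, -0.45, -0.093] turn [-0.005, 0.001, 0.002] rows 3.6
(0.4385, -0.0185, 0.2, 1.44) shift [-0.062, 0.002, 0.067] turn [0.0, 0.0, 0.22] rows 0.6
```

Both blocks are seated (tops at 43.6). Now the 24 mm bar, F3. I'll look at F3 and F4 from nearby.

Emit:
{"method": "jog_arm", "body": {"plan": [[0.6,[-0.2,-0.15,-0.05],[0,0,0]],[0.6,[-0.4,-0.3,0],[0,0,0.1]],[0.6,[-0.646,-0.45,0],[0,0,0.22]],[0.6,[-0.646,-0.45,0],[0,0,0.22]],[0.6,[-0.646,-0.45,0],[0,0,0.22]],[0.6,[-0.646,-0.45,0],[0,0,0.22]]]}}

```text
clock: 24.9
ee_pos: [0.4385, -0.0183, 0.1923]
eef_rot: [-3.14, -0.0, 1.441]
wrist_force: [-0.6, -0.2, 0.1]
width: 0.602
gripper_force: 0.0
```

```bash
python3 - <<'E'
from h import *
from meas import measure,C
st(); d=cam('wrist'); measure(d,{'F3':(.439,-.018)}); measure(d,{'F4':(.447,-.072)},.028)
Q=pts(d);x,y,z=[Q[...,i] for i in range(3)]
m=(z>.066)&(z<.08)&(y<-.06)
for xs in (.43,.45,.47,.49,.51): 
    k=m&(abs(x-xs)<.008); print(xs,'box edge y',np.percentile(y[k],99).round(4) if k.any() else None)
m=(z>.026)&(z<.034)&(abs(x-.45)<.035)&(y>-.098)&(y<-.05); r=cv2.minAreaRect((Q[m][:,:2]*1000).astype(np.float32)); print('F4',r,m.sum())
save(d,'f34.png',s=1.2)
E
```

```text
{'clock': 24.9, 'joint_pos': [-0.2104, 0.1414, -0.4989, 0.9322, 0.0002, 1.4904], 'ee_pos': [0.4385, -0.0183, 0.1923], 'eef_rot': [-3.1399, -0.0004, 1.4408], 'wrist_force': [-0.5621, -0.1917, 0.0921], 'width': 0.6017, 'gripper_force': 0.0}
F3 c [439.3 -19. ] rect [53.9 24.5] ang-7.7 ext [52.8 23.8] rib [439.7 -18.2] 263 ntop 1298
F4 c [449.  -81.4] rect [53.6 39. ] ang-4.5 ext [51.1 36.8] rib [451.1 -86.2] 496 ntop 1555
0.43 box edge y -0.0966
0.45 box edge y -0.0952
0.47 box edge y -0.0932
0.49 box edge y -0.0901
0.51 box edge y -0.0884
F4 ((454.0352783203125, -80.28140258789062), (36.05657196044922, 63.51294708251953), 85.52184295654297) 1591
```

View pics/f34.png

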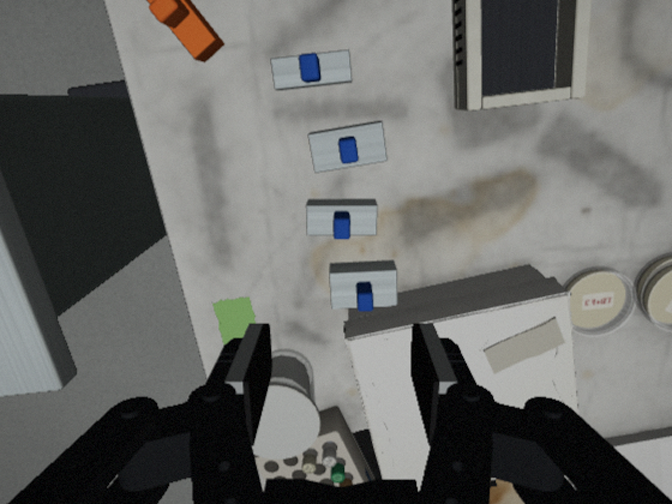

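F3 is at (342,215) and F4 at (363,285), just clear of the white box. Grasping F3.

Emit:
{"method": "jog_arm", "body": {"plan": [[0.6,[-0.002,0.003,0.2],[0,0,0.007]],[0.6,[-0.002,0.003,0.4],[0,0,0.007]],[0.6,[-0.002,0.003,0.58],[0,0,0.007]],[0.6,[-0.002,0.003,0.58],[0,0,0.007]],[0.6,[-0.002,0.003,0.58],[0,0,0.007]],[0,[-0.002,0.003,0.58],[0,0,0.007]],[0,[-0.002,0.003,0.58],[0,0,0.007]],[0,[-0.002,0.003,0.58],[0,0,0.007]]]}}

```text
clock: 25.95
ee_pos: [0.4411, -0.0195, 0.0208]
eef_rot: [3.138, 0.0, 1.438]
wrist_force: [-1.5, -0.2, 8.2]
width: 0.12
gripper_force: 60.2
```

Emit:
{"method": "jog_arm", "body": {"plan": [[0,[0,0,0],[0,0,0]],[0,[0,0,0],[0,0,0]],[0,[0,0,-0.15],[0,0,0]],[0,[0,0,-0.3],[0,0,0]],[0,[0,0,-0.3],[0,0,0]]]}}

```text
clock: 26.58
ee_pos: [0.4427, -0.0199, 0.1128]
eef_rot: [3.134, 0.001, 1.438]
wrist_force: [1.0, -0.2, -1.6]
width: 0.12
gripper_force: 59.2
```

```bash
python3 - <<'E'
from h import *
st(); plan((.5765,.1412,.085,1.5516))
E
```

```text
{'clock': 26.575, 'joint_pos': [-0.2116, 0.232, -0.617, 0.714, -0.0002, 1.4923], 'ee_pos': [0.4427, -0.0199, 0.1128], 'eef_rot': [3.1339, 0.0008, 1.4377], 'wrist_force': [0.9506, -0.1762, -1.6408], 'width': 0.1196, 'gripper_force': 59.1737}
(0.5765, 0.1412, 0.085, 1.5516) shift [0.592, 0.37, 0.095] turn [0.015, 0.003, -0.228] rows 3.4
```

Emit:
{"method": "jog_arm", "body": {"plan": [[0,[0.2,0.12,-0.03],[0.015,0.003,-0.08]],[0,[0.4,0.25,-0.03],[0.015,0.003,-0.16]],[0,[0.592,0.37,-0.03],[0.015,0.003,-0.228]],[0,[0.592,0.37,-0.03],[0.015,0.003,-0.228]],[0,[0.592,0.37,0.08],[0.015,0.003,-0.228]],[0,[0.592,0.37,0.08],[0.015,0.003,-0.228]],[0,[0.592,0.37,0.08],[0.015,0.003,-0.228]]]}}

```text
clock: 27.45
ee_pos: [0.5728, 0.1418, 0.0852]
eef_rot: [-3.133, -0.002, 1.551]
wrist_force: [0.0, 0.1, -0.9]
width: 0.124
gripper_force: 59.2
```

```bash
cat > near.py <<'E'
from h import *
from held import held
from heat import heater
from bays import bays
st(); d=cam('wrist'); held(d); held(cam('wrist')); heater(d); bays(d)
E
python3 near.py
```

```text
{'clock': 27.45, 'joint_pos': [0.1161, 0.5176, -0.2516, 0.8098, 0.0028, 1.7063], 'ee_pos': [0.5728, 0.1418, 0.0852], 'eef_rot': [-3.1331, -0.0017, 1.5513], 'wrist_force': [0.03, 0.0626, -0.8839], 'width': 0.1236, 'gripper_force': 59.1695}
held (array([573.4, 142.2]), array([24.3, 54. ]), 89.0) z 0.0961 2657
held (array([574.1, 142.2]), array([24.7, 54. ]), 88.6) z 0.0967 2738
heater [576.7 156.7] [218.9  81.4] ang 88.96 15107
front x at y=.16: 0.5424 slope deg -1.40
back x at y=.16: 0.6115 slope deg -0.11
wall y [0.0487 0.0566] mean 0.0538 x mean 0.571
wall y [0.1864 0.1999] mean 0.1948 x mean 0.577
wall y [0.2591 0.266 ] mean 0.2637 x mean 0.577
seated [579.5 249.3] [32.8 54.2] 88.9 z 43.6 5809
seated [612.7 203.9] [32.5  8.9] 88.9 z 40.0 239
seated [543.8 206.5] [ 6.9 15.3] 4.2 z 40.0 155
seated [541.6 191.8] [ 6.9 19.5] 7.2 z 40.0 173
seated [578.2 176.3] [46.4 54.2] 88.8 z 43.6 5396
seated [612.3 172.2] [26.2  9.2] 89.2 z 40.0 287
seated [543.2 178.1] [12.   8.5] 77.9 z 39.9 162
seated [542.2 156.2] [32.2  9.1] 88.3 z 39.9 394
seated [611.9 137.8] [20.1  9.2] 85.0 z 39.9 228
seated [610.9  87.1] [ 8.6 20.1] 1.8 z 39.9 196
```

Emit:
{"method": "jog_arm", "body": {"plan": [[0,[-0.003,0.008,0.08],[-0.013,0,0]],[0,[-0.003,0.008,0.12],[-0.013,0,0]],[0,[-0.003,0.008,0.14],[-0.013,0,0]],[0,[-0.003,0.008,0.16],[-0.013,0,0]],[0,[-0.003,0.008,0.175],[-0.013,0,0]],[0,[-0.003,0.008,0.188],[-0.013,0,0]],[0,[-0.003,0.008,0.192],[-0.013,0,0]],[0,[-0.003,0.008,0.192],[-0.013,0,0]]]}}

```text
clock: 28.55
ee_pos: [0.5755, 0.1414, 0.0327]
eef_rot: [3.14, -0.002, 1.552]
wrist_force: [-12.7, -1.8, 36.3]
width: 0.12
gripper_force: 64.1
```

```bash
python3 near.py | grep -v x.at
```

```text
{'clock': 28.55, 'joint_pos': [0.1156, 0.5774, -0.3053, 0.6864, 0.0015, 1.705], 'ee_pos': [0.5755, 0.1414, 0.0327], 'eef_rot': [3.1402, -0.0017, 1.5522], 'wrist_force': [-12.7498, -1.8146, 36.253], 'width': 0.1197, 'gripper_force': 64.1319}
held (array([577. , 153.4]), array([46.9, 55.6]), 88.8) z 0.0437 6979
held (array([577.1, 153.4]), array([47.3, 55.5]), 88.7) z 0.0437 6965
heater [577.  155.3] [201.7  80.5] ang 88.85 23399
wall y [0.0549 0.0569] mean 0.0560 x mean 0.574
wall y [0.1868 0.1999] mean 0.1950 x mean 0.578
seated [579.5 243.8] [21.6 54.5] 88.9 z 43.6 7604
seated [544.9 246.5] [7.9 7.7] 39.8 z 40.0 169
seated [613.3 243.5] [9.  7.3] 2.0 z 40.0 198
seated [614.6 231.4] [ 6.4 10.4] 0.7 z 40.0 216
seated [614.5 215.9] [12.6  6.1] 87.5 z 40.0 172
seated [611.6 206.8] [ 7.7 10.6] 53.6 z 39.9 190
seated [542.3 204.9] [9.4 9. ] 63.3 z 40.0 176
seated [564.8 196.2] [ 7.8 17.7] 88.9 z 40.0 312
seated [576.3 161.2] [76.7 58.3] 90.0 z 43.6 11620
seated [542.7 179.4] [ 9.5 27.5] 1.5 z 40.0 485
seated [612.3 178.9] [13.8  9.3] 89.0 z 40.0 280
seated [612.4 164.9] [14.1  9.2] 87.4 z 39.9 291
seated [541.6 152.5] [20.4  8.6] 78.6 z 40.0 325
seated [611.8 146.4] [23.1  9. ] 89.6 z 40.0 415
seated [542.  132.3] [33.   9.3] 89.8 z 39.9 538
seated [611.3 120.5] [25.8  9. ] 89.7 z 39.9 460
```

F3 is fully home (top at 43.6, same as the block beside it). Release, then go to F4 with a narrower opening.

Emit:
{"method": "jog_arm", "body": {"plan": [[0.4,[0,0,-0.01],[0,0,0]],[0.4,[0,0,-0.01],[0,0,0]],[0.4,[0,0,-0.01],[0,0,0]],[0.4,[0,0,-0.15],[0,0,0]],[0.4,[0,0,-0.35],[0,0,0]],[0.4,[0,0,-0.5],[0,0,0]],[0.4,[0,0,-0.5],[0,0,0]],[0.4,[0,0,-0.5],[0,0,0]]]}}

```text
clock: 29.65
ee_pos: [0.5747, 0.1409, 0.1764]
eef_rot: [-3.139, -0.002, 1.552]
wrist_force: [0.3, -0.2, -0.3]
width: 0.396
gripper_force: 0.0
```

```bash
python3 near.py | grep -E "seated.*43|clock"; python3 -c "
from h import *
plan((.48,.03,.19,1.54),(.4495,-.0775,.17,1.5))"
```

```text
{'clock': 29.65, 'joint_pos': [0.1147, 0.4318, -0.1372, 1.0041, 0.0019, 1.7045], 'ee_pos': [0.5747, 0.1409, 0.1764], 'eef_rot': [-3.139, -0.0015, 1.5518], 'wrist_force': [0.2699, -0.1924, -0.3259], 'width': 0.3963, 'gripper_force': 0.0}
seated [579.4 247.9] [29.1 54.2] 88.9 z 43.6 2654
seated [576.2 160.3] [58.4 79.1] 0.2 z 43.5 4512
(0.48, 0.03, 0.19, 1.54) shift [-0.375, -0.307, -0.048] turn [-0.009, -0.002, 0.023] rows 2.3
(0.4495, -0.0775, 0.17, 1.5) shift [-0.361, -0.09, 0.067] turn [-0.0, -0.0, 0.08] rows 1.8held.py:7: RuntimeWarning: Mean of empty slice.
  q=(Q[m][:,:2]*1000).astype(np.float32); r=cv2.minAreaRect(q); print('held',np.round(r,1) if 0 else (np.round(r[0],1),np.round(r[1],1),round(r[2],1)),'z %.4f'%Q[m][:,2].mean(),m.sum())
  ret = ret.dtype.type(ret / rcount)
```

Emit:
{"method": "jog_arm", "body": {"plan": [[0.4,[-0.19,-0.15,-0.04],[0,0,0]],[0.4,[-0.375,-0.307,-0.048],[0,0,0.023]],[0.4,[-0.375,-0.307,-0.048],[0,0,0.023]]]}}

```text
clock: 30.12
ee_pos: [0.4779, 0.0288, 0.1904]
eef_rot: [-3.136, -0.002, 1.538]
wrist_force: [-0.3, 0.4, 0.1]
width: 0.398
gripper_force: 0.0
```

Emit:
{"method": "jog_arm", "body": {"plan": [[0.4,[-0.18,-0.045,0.03],[0,0,0.04]],[0.4,[-0.361,-0.09,0.067],[0,0,0.08]],[0.4,[-0.361,-0.09,0.067],[0,0,0.08]],[0.4,[-0.361,-0.09,0.067],[0,0,0.08]]]}}

```text
clock: 30.62
ee_pos: [0.4508, -0.0768, 0.1709]
eef_rot: [-3.139, -0.003, 1.5]
wrist_force: [1.2, 0.1, -1.2]
width: 0.4
gripper_force: 0.0
```

```bash
cat > f4.py <<'E'
from h import *
st(); d=cam('wrist'); Q=pts(d)*1000;x,y,z=[Q[...,i] for i in range(3)]
hsv=cv2.cvtColor(d['image'],cv2.COLOR_RGB2HSV)
bl=(hsv[...,0]>105)&(hsv[...,0]<130)&(hsv[...,1]>130)&(abs(x-450)<35)&(abs(y+78)<25)
rb=bl&(z>50.5)&(z<58); print('rib top',np.round(cv2.minAreaRect(Q[rb][:,:2].astype(np.float32))[0],1),cv2.minAreaRect(Q[rb][:,:2].astype(np.float32))[1:],rb.sum())
m=(abs(z-30.5)<3)&(abs(x-450)<32)&(abs(y+78)<25)&(hsv[...,2]>120)
nn,L,S,C=cv2.connectedComponentsWithStats(m.astype(np.uint8)); i=1+S[1:,4].argmax(); q=Q[L==i]; print('F4 top',cv2.minAreaRect(q[:,:2].astype(np.float32)),S[i,4],np.percentile(q[:,1],[2,98]))
E
python3 f4.py
```

```text
{'clock': 30.625, 'joint_pos': [-0.3319, 0.1964, -0.4903, 0.8869, 0.002, 1.3097], 'ee_pos': [0.4508, -0.0768, 0.1709], 'eef_rot': [-3.1394, -0.0027, 1.5], 'wrist_force': [1.1759, 0.0723, -1.1925], 'width': 0.4, 'gripper_force': 0.0}
rib top [449.4 -78.1] ((15.41523551940918, 10.459056854248047), 86.03914642333984) 273
F4 top ((449.4411315917969, -79.09280395507812), (31.291908264160156, 53.25679016113281), 85.8666763305664) 1721 [-94.06228985 -63.41816152]
```

F4 is at (449,-78.5) and about 31–32 mm wide, as expected. I'll grasp it 3 mm to the +y side to stay clear of the box.

Emit:
{"method": "jog_arm", "body": {"plan": [[0.3,[0.004,-0.004,0],[0,0,0]],[0.3,[0.004,-0.004,0.15],[0,0,0]],[0.3,[0.004,-0.004,0.3],[0,0,0]],[0.3,[0.004,-0.004,0.42],[0,0,0]],[0.3,[0.004,-0.004,0.5],[0,0,0]],[0.3,[0.004,-0.004,0.5],[0,0,0]],[0.3,[0.004,-0.004,0.5],[0,0,0]]]}}

```text
clock: 31.55
ee_pos: [0.4503, -0.0752, 0.0223]
eef_rot: [-3.141, -0.001, 1.502]
wrist_force: [0.2, 0.5, 0.2]
width: 0.301
gripper_force: 0.0
```

Emit:
{"method": "jog_arm", "body": {"plan": [[0,[0,0,0],[0,0,0]],[0,[0,0,0],[0,0,0]],[0,[0,0,0],[0,0,0]],[0,[0,0,0],[0,0,0]],[0,[0,0,-0.15],[0,0,0]],[0,[0,0,-0.33],[0,0,0]],[0,[0,0,-0.33],[0,0,0]],[0,[0,0,-0.33],[0,0,0]]]}}

```text
clock: 32.55
ee_pos: [0.4491, -0.0757, 0.1201]
eef_rot: [-3.14, -0.002, 1.5]
wrist_force: [-0.1, 0.4, -2.3]
width: 0.119
gripper_force: 61.7
```

```bash
python3 -W ignore - <<'E'
from h import *
from held import held
st(); held(cam('wrist'))
plan((.52,.08,.115,1.53),(.577,.219,.115,1.5516),(.577,.219,.085,1.5516))
E
```

```text
{'clock': 32.55, 'joint_pos': [-0.3302, 0.2504, -0.5686, 0.7536, 0.0012, 1.3112], 'ee_pos': [0.4491, -0.0757, 0.1201], 'eef_rot': [-3.1402, -0.0016, 1.5002], 'wrist_force': [-0.0874, 0.4089, -2.2893], 'width': 0.119, 'gripper_force': 61.746}
held (array([448.2, -77.3]), array([31.9, 52.7]), 85.2) z 0.1295 2144
(0.52, 0.08, 0.115, 1.53) shift [0.534, 0.201, 0.015] turn [-0.006, -0.004, -0.06] rows 2.7
(0.577, 0.219, 0.115, 1.5516) shift [0.47, 0.171, 0.0] turn [-0.0, -0.0, -0.043] rows 2.4
(0.577, 0.219, 0.085, 1.5516) shift [0.0, 0.0, 0.1] turn [-0.0, -0.0, 0.0] rows 0.5
```

Emit:
{"method": "jog_arm", "body": {"plan": [[0,[0.18,0.067,0],[0,0,-0.02]],[0,[0.36,0.134,0],[0,0,-0.04]],[0,[0.534,0.201,0],[0,0,-0.06]],[0,[0.534,0.201,0],[0,0,-0.06]]]}}

```text
clock: 33.1
ee_pos: [0.5211, 0.0829, 0.1187]
eef_rot: [-3.138, -0.002, 1.536]
wrist_force: [-0.1, -0.2, -2.4]
width: 0.119
gripper_force: 61.7
```

Emit:
{"method": "jog_arm", "body": {"plan": [[0,[0.16,0.057,0],[0,0,-0.015]],[0,[0.32,0.114,0],[0,0,-0.03]],[0,[0.47,0.171,0],[0,0,-0.043]],[0,[0.47,0.171,0],[0,0,-0.043]],[0,[0.47,0.171,0.1],[0,0,-0.043]],[0,[0.47,0.171,0.1],[0,0,-0.043]],[0,[0.47,0.171,0.1],[0,0,-0.043]]]}}

```text
clock: 33.98
ee_pos: [0.5775, 0.2174, 0.0908]
eef_rot: [-3.139, -0.001, 1.55]
wrist_force: [0.6, -0.2, -1.9]
width: 0.12
gripper_force: 61.6
```

```bash
python3 -W ignore near.py | grep -v 'z 40\|z 39'
```

```text
{'clock': 33.975, 'joint_pos': [0.2396, 0.5519, -0.1743, 0.8468, 0.0017, 1.8307], 'ee_pos': [0.5775, 0.2174, 0.0908], 'eef_rot': [-3.1391, -0.0011, 1.5505], 'wrist_force': [0.6243, -0.2372, -1.8548], 'width': 0.12, 'gripper_force': 61.6305}
held (array([566.9, 218.2]), array([28.1, 32.3]), 89.0) z 0.1018 596
held (array([571.5, 227.3]), array([55.5, 26.4]), 26.0) z 0.1018 910
heater [577.3 196.2] [151.7  81.3] ang 88.96 6438
front x at y=.16: 0.5394 slope deg -3.15
back x at y=.16: 0.6161 slope deg 2.93
wall y [0.1206 0.1353] mean 0.1250 x mean 0.578
wall y [0.2598 0.2719] mean 0.2668 x mean 0.577
seated [579.5 248. ] [30.7 54.2] 88.8 z 43.6 3804
```

```bash
sed -i 's/e\[2\]+.0125/e[2]+.0090/' held.py; python3 -W ignore - <<'E'
from h import *
from held import held
st()
for i in range(3): held(cam('wrist'))
E
```

```text
{'clock': 34.075, 'joint_pos': [0.2401, 0.551, -0.1729, 0.8464, 0.0019, 1.8309], 'ee_pos': [0.5785, 0.218, 0.0918], 'eef_rot': [-3.1416, -0.0019, 1.5509], 'wrist_force': [0.0916, -0.3435, -2.256], 'width': 0.1157, 'gripper_force': 61.6327}
held (array([578.2, 216.3]), array([32.6, 54.2]), 88.6) z 0.1003 3609
held (array([578.3, 216.6]), array([32.4, 54.2]), 88.3) z 0.1004 3648
held (array([578.4, 216.9]), array([33. , 54.3]), 88.9) z 0.1003 3647
```

Well aligned (216.6 against a target of 216.7). Insert.

Emit:
{"method": "jog_arm", "body": {"plan": [[0,[0,-0.002,0.08],[0,0,0]],[0,[0,-0.002,0.12],[0,0,0]],[0,[0,-0.002,0.14],[0,0,0]],[0,[0,-0.002,0.16],[0,0,0]],[0,[0,-0.002,0.175],[0,0,0]],[0,[0,-0.002,0.19],[0,0,0]],[0,[0,-0.002,0.197],[0,0,0]],[0,[0,-0.002,0.197],[0,0,0]]]}}

```text
clock: 35.22
ee_pos: [0.5776, 0.2198, 0.0357]
eef_rot: [3.141, -0.004, 1.553]
wrist_force: [-8.8, -0.7, 22.5]
width: 0.116
gripper_force: 65.3
```

```bash
python3 -W ignore near.py | grep -v 'z 40\|z 39'
```

```text
{'clock': 35.225, 'joint_pos': [0.2426, 0.6121, -0.229, 0.7278, 0.0033, 1.8315], 'ee_pos': [0.5776, 0.2198, 0.0357], 'eef_rot': [3.1407, -0.0036, 1.5526], 'wrist_force': [-8.761, -0.7444, 22.4628], 'width': 0.1162, 'gripper_force': 65.3419}
held (array([577.9, 219.9]), array([70.2, 75. ]), 89.6) z 0.0440 7441
held (array([578. , 219.9]), array([74.3, 69.9]), 0.0) z 0.0439 7432
heater [578.2 206.3] [131.6  80.4] ang 88.86 11973
front x at y=.16: 0.5430 slope deg -1.02
back x at y=.16: 0.6130 slope deg 1.20
wall y [0.1843 0.191 ] mean 0.1879 x mean 0.578
wall y [0.2605 0.272 ] mean 0.2673 x mean 0.578
seated [577.9 230.1] [75.8 56.9] 88.2 z 43.8 9777
seated [574.6 166.3] [53.  14.1] 79.7 z 43.7 943
seated [586.7 153.3] [25.7  4.4] 88.3 z 43.6 242
```

Emit:
{"method": "jog_arm", "body": {"plan": [[0.4,[0,0,-0.01],[0,0,0]],[0.4,[0,0,-0.01],[0,0,0]],[0.4,[0,0,-0.01],[0,0,0]],[0.4,[0,0,-0.15],[0,0,0]],[0.4,[0,0,-0.35],[0,0,0]],[0.4,[0,0,-0.5],[0,0,0]],[0.4,[0,0,-0.5],[0,0,0]],[0.4,[0,0,-0.5],[0,0,0]]]}}

```text
clock: 36.33
ee_pos: [0.577, 0.2184, 0.1808]
eef_rot: [-3.139, -0.001, 1.552]
wrist_force: [-0.3, -0.8, -1.3]
width: 0.403
gripper_force: 0.0
```

```bash
cat > chk.py <<'E'
from h import *
st(); d=cam('wrist'); Q=pts(d)*1000;x,y,z=[Q[...,i] for i in range(3)]
for n,c,h in (('B1',248.1,10),('F4',216.6,11),('B2',173,13),('F3',141.3,8)):
    m=(z>30)&(z<52)&(abs(y-c)<h)
    print(n,'z front/back %.1f %.1f'%(np.median(z[m&(abs(x-558)<5)]),np.median(z[m&(abs(x-597)<5)])),'z left/right %.1f %.1f'%(np.median(z[m&(abs(x-577)<25)&(y>c+h*.5)&(z<47)]),np.median(z[m&(abs(x-577)<25)&(y<c-h*.5)&(z<47)])))
m=(z>30)&(z<42)&(abs(x-541)<2)&(y>60)&(y<260);print('rim',np.median(z[m]))
save(d,'bay.png',s=1.3)
E
python3 chk.py; python3 -c "
from h import *
plan((.47,.34,.20,1.84),(.385,.379,.20,1.85),(.385,.379,.052,1.85))"
```

```text
{'clock': 36.325, 'joint_pos': [0.2411, 0.4742, -0.0576, 1.0408, 0.002, 1.831], 'ee_pos': [0.577, 0.2184, 0.1808], 'eef_rot': [-3.1393, -0.0015, 1.5517], 'wrist_force': [-0.2908, -0.8342, -1.3052], 'width': 0.4027, 'gripper_force': 0.0}
B1 z front/back 43.8 43.8 z left/right 43.9 43.7
F4 z front/back 43.6 43.7 z left/right 43.6 43.6
B2 z front/back 43.9 43.8 z left/right 43.8 43.8
F3 z front/back 43.8 43.8 z left/right 43.7 43.8
rim 39.656886716813055
(0.47, 0.34, 0.2, 1.84) shift [0.399, -0.363, -0.065] turn [-0.007, -0.003, -0.577] rows 2.6
(0.385, 0.379, 0.2, 1.85) shift [0.201, -0.238, 0.0] turn [-0.0, -0.0, -0.02] rows 1.5
(0.385, 0.379, 0.052, 1.85) shift [-0.0, -0.0, 0.494] turn [-0.0, -0.0, 0.0] rows 2.4
```

View pics/bay.png

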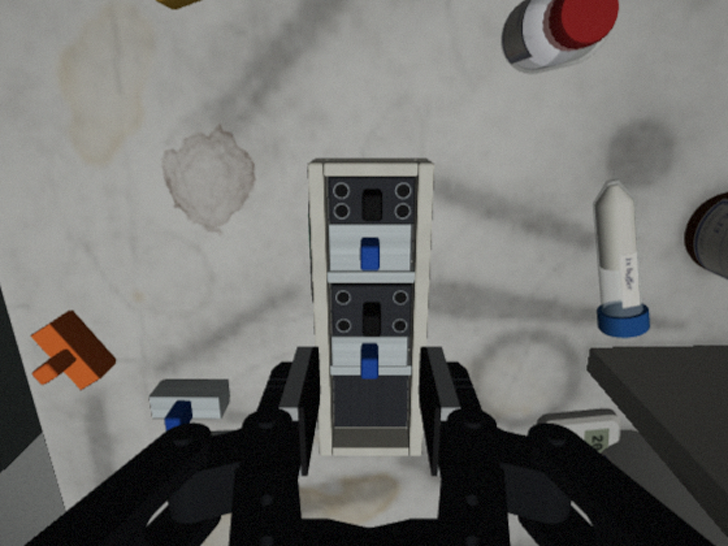

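Heater view: both bays are filled and level, tops about 4 mm above the rim, right bay empty, spare bars on the bench. Now flip the isolator back on, pushing from the robot side.

Emit:
{"method": "jog_arm", "body": {"plan": [[0,[0.13,-0.12,-0.065],[0,0,-0.2]],[0,[0.26,-0.24,-0.065],[0,0,-0.4]],[0,[0.399,-0.363,-0.065],[0,0,-0.577]],[0,[0.399,-0.363,-0.065],[0,0,-0.577]],[0,[0.399,-0.363,-0.065],[0,0,-0.577]]]}}

```text
clock: 37.0
ee_pos: [0.4704, 0.3398, 0.2002]
eef_rot: [-3.139, -0.001, 1.84]
wrist_force: [0.4, -0.5, 0.1]
width: -0.001
gripper_force: 0.0
```

Emit:
{"method": "jog_arm", "body": {"plan": [[0,[0.1,-0.12,0],[0,0,-0.02]],[0,[0.201,-0.238,0],[0,0,-0.02]],[0,[0.201,-0.238,0],[0,0,-0.02]],[0,[0.201,-0.238,0.15],[0,0,-0.02]],[0,[0.201,-0.238,0.3],[0,0,-0.02]],[0,[0.201,-0.238,0.44],[0,0,-0.02]],[0,[0.201,-0.238,0.44],[0,0,-0.02]],[0,[0.201,-0.238,0.44],[0,0,-0.02]]]}}

```text
clock: 38.0
ee_pos: [0.3876, 0.3794, 0.0708]
eef_rot: [3.141, -0.002, 1.849]
wrist_force: [-0.2, 0.2, 0.5]
width: 0.001
gripper_force: 0.0
```

```bash
python3 ball.py; python3 -c "
from h import *
st(); plan((.4885,.4095,.068,1.85))"
```

```text
scene red 59 px [210. 279.] med [0.445 0.398 0.109] lo [0.439 0.39  0.102] hi [0.455 0.405 0.114] top [0.4477 0.3971 0.1113]
scene red 94 px [202. 365.] med [0.322 0.506 0.014] lo [0.311 0.489 0.01 ] hi [0.333 0.526 0.017] top [0.3225 0.5068 0.0139]
side red 161 px [255. 268.] med [0.445 0.404 0.106] lo [0.438 0.393 0.094] hi [0.456 0.409 0.114] top [0.446  0.4005 0.1107]
side red 204 px [289. 375.] med [0.32  0.513 0.015] lo [0.309 0.494 0.008] hi [0.335 0.531 0.017] top [0.3217 0.5117 0.0149]
{'clock': 38.1, 'joint_pos': [0.6384, 0.4507, -0.4096, 0.7069, 0.0019, 1.9307], 'ee_pos': [0.3878, 0.3802, 0.0717], 'eef_rot': [3.1389, -0.0031, 1.8494], 'wrist_force': [0.449, -0.1481, 0.7215], 'width': 0.0, 'gripper_force': 0.0}
(0.4885, 0.4095, 0.068, 1.85) shift [0.002, 0.35, 0.013] turn [0.005, -0.006, -0.001] rows 1.7
```

Emit:
{"method": "jog_arm", "body": {"plan": [[0,[0,0.06,0.012],[0,0,0]],[0,[0,0.12,0.012],[0,0,0]],[0,[0,0.18,0.012],[0,0,0]],[0,[0,0.24,0.012],[0,0,0]],[0,[0,0.3,0.012],[0,0,0]],[0,[0,0.34,0.012],[0,0,0]],[0,[0,0.34,0.012],[0,0,0]],[0,[0,0.34,0.012],[0,0,0]]]}}

```text
clock: 39.1
ee_pos: [0.4834, 0.4076, 0.0664]
eef_rot: [-3.141, -0.002, 1.85]
wrist_force: [-0.6, 0.1, -1.2]
width: 0.002
gripper_force: 0.0
```

Emit:
{"method": "jog_arm", "body": {"plan": [[0,[0,-0.15,0],[0,0,0]],[0,[0,-0.3,0],[0,0,0]],[0,[0,-0.3,-0.2],[0,0,0]],[0,[0,-0.3,-0.4],[0,0,0]],[0,[0,-0.3,-0.6],[0,0,0]],[0,[0,-0.3,-0.6],[0,0,0]],[0,[0,-0.3,-0.6],[0,0,0]]]}}

```text
clock: 39.98
ee_pos: [0.3969, 0.3823, 0.246]
eef_rot: [-3.141, -0.002, 1.851]
wrist_force: [-1.0, -0.3, 0.1]
width: -0.0
gripper_force: 0.0
```

```bash
python3 ball.py; python3 - <<'E'
from h import *
from meas import measure
st(); 
for n in('scene','side'):
    d=cam(n); print(n); measure(d,{'F1':(.432,.0895),'F2':(.4505,.0345)})
    Q=pts(d)*1000;x,y,z=[Q[...,i] for i in range(3)]
    for k,c,h in (('B1',248.1,10),('F4',216.6,10),('B2',173,12),('F3',141.3,7)):
        m=(z>30)&(z<48)&(abs(y-c)<h)&(abs(x-577)<24); print(k,np.median(z[m]).round(1),m.sum())
save(cam('scene'),'final.png',s=1.4)
E
```

```text
scene red 59 px [187. 264.] med [0.519 0.419 0.11 ] lo [0.512 0.409 0.103] hi [0.529 0.428 0.114] top [0.5211 0.4184 0.1107]
scene red 95 px [202. 365.] med [0.323 0.507 0.014] lo [0.312 0.489 0.01 ] hi [0.334 0.527 0.017] top [0.3228 0.5056 0.0139]
side red 146 px [213. 264.] med [0.517 0.425 0.106] lo [0.511 0.416 0.095] hi [0.528 0.431 0.114] top [0.5191 0.423  0.1105]
side red 206 px [289. 375.] med [0.32  0.513 0.015] lo [0.309 0.494 0.008] hi [0.335 0.531 0.017] top [0.3214 0.5108 0.0149]
{'clock': 40.075, 'joint_pos': [0.6313, 0.3118, -0.1372, 1.1248, 0.0021, 1.9224], 'ee_pos': [0.3965, 0.3818, 0.2446], 'eef_rot': [-3.1381, -0.0009, 1.8504], 'wrist_force': [0.8557, -0.0721, 0.0717], 'width': -0.0004, 'gripper_force': 0.0}
scene
F1 c [430.   90.2] rect [56.7 21. ] ang-1.7 ext [54.  20.6] rib [430.4  90.6] 23 ntop 87
F2 c [449.2  34.7] rect [57.1 28.7] ang3.6 ext [54.3 27.9] rib [448.   37.2] 22 ntop 114
B1 41.7 47
F4 41.8 47
B2 41.9 71
F3 41.8 38
side
F1 c [438.1  74. ] rect [71.8 57.9] ang0.0 ext [69.7 56.3] rib [428.6  92.4] 27 ntop 154
F2 c [442.3  48.5] rect [63.5 60.2] ang2.6 ext [54.3 57.9] rib [446.3  37.1] 25 ntop 106
B1 43.6 77
F4 43.4 43
B2 43.4 70
F3 43.2 22
```

View pics/final.png

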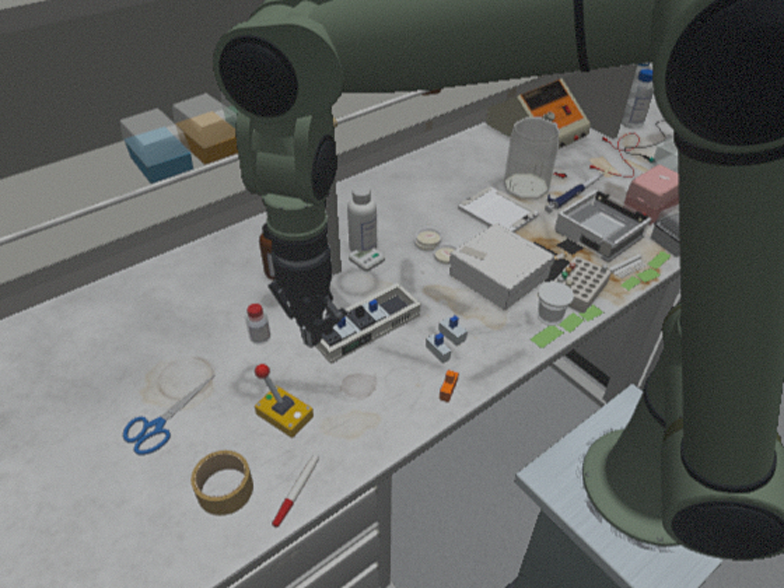

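Final scene: lever ball at (262,371) on the green side. The bars in the heater are at (340,325) and (375,305). Spare bars stand at (438,346) and (454,329), about 60 mm or more clear. Cup (555,300) and bottle (257,322) haven't moved. Handing in.

```bash
python3 -c "
from plant import order
print(order.sign_off())"
```

```text
the job is handed in; nothing more can be done
None
```

The job is done and handed in: isolator off first, the 30 mm block seated with the 32 mm bar in the left bay and the 38 mm block with the 24 mm bar in the middle bay, then isolator back on, with the two spare bars, cup and bottle left where they stood.

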